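# Put the mixed-up engine parts on their own stands and close the filter bowl

## Task

The three engine parts stand on one another's stands: put the gear in the middle of the round steel dish, the piston in the middle of the square wooden block and the oil-filter bowl in the middle of the hexagonal rubber pad, all upright as they stand now; the oblong plywood board is free to park a part on along the way. Close the bowl with its cap, set mouth-down and centred on it, rim on rim. Leave the wrench and the oil bottle alone.

Things in the scene. Friction and masses are not known exactly. Their poses are not given: they have to be found in the camera images.
- gear_center (a point): Loose steel spur gear, round, toothed, lying flat with its axis upright: 52 mm across the 16 tooth tips; the toothed part is 36 mm high, with a smaller collar (30 mm across, with a dark bore) 6 mm higher on top, 42 mm in all; about 0.45 kg. It can be gripped across the teeth at any yaw. This point is on its axis half-way up, 21 mm above its underside; z is up. At the start it stands on the hexagonal pad.
- piston_center (a point): Loose bare-aluminium engine piston, 60 mm in diameter, 50 mm high, standing crown up on its open skirt, with three dark ring grooves around its upper part and two dark round valve pockets on its flat crown; about 0.26 kg. It can be gripped across the diameter at any yaw. This point is on its axis half-way up, 25 mm above its underside; z is up. At the start it stands on the round dish.
- bowl_center (a point): Loose cast-metal oil-filter bowl, an open straight cup standing mouth up: 54 mm outer diameter, 50 mm high, wall 6 mm, floor 7 mm; about 0.2 kg. It can be gripped across the outside at any yaw. This point is on its axis half-way up, 25 mm above its underside and 25 mm below its rim; z is up. At the start it stands on the square block.
- cap_center (a point): Loose cast-metal cap of the bowl, a straight cup standing mouth down on the bare table: 54 mm outer diameter, shell 40 mm high, wall 6 mm, with a dark hexagon (22 mm across, 7 mm high) on its closed top, 47 mm in all; about 0.14 kg. Its flat rim rests on the bowl's equal flat rim; nothing engages. Grip it across the shell at any yaw. This point is on its axis half-way up the shell, 20 mm above its rim; z is up.
- round_dish: Fixed round flat steel dish, a disc 96 mm in diameter and 10 mm thick, no lip: the gear's place. Its origin is the centre of its underside, on the table; z is up.
- square_block: Fixed square block of brown wood, 88 x 88 mm, 16 mm thick: the piston's place. Its origin is the centre of its underside, on the table; z is up, x and y along its sides.
- hex_pad: Fixed hexagonal black rubber pad, 84 mm across its flats (97 mm over the corners), 12 mm thick, flat and hard: the filter bowl's place. Its origin is the centre of its underside, on the table; z is up.
- oblong_board: Fixed oblong plywood board, 120 mm (its x) by 80 mm (its y), 9 mm thick, empty at the start: the free spot. Its origin is the centre of its underside, on the table; z is up.
- wrench: Loose steel wrench 170 mm long lying on the table to the robot's left of the work; its origin is about in the middle of its underside and it lies along its x. A bystander, not to be moved.
- oil_center (a point): Loose oil bottle, white with a red cap, 66 mm in diameter, 170 mm high, standing to the robot's right of the work. This point is on its axis half-way up. A bystander, not to be moved.
There are look-alikes about, which are no part of the job. What is shaped like the round_dish but green is not meant. Of the things that look like the square_block, take the one that is farthest to the robot's left at the start.

How it is judged:
By the outcome, as a careful person would: the job done as asked, in the order asked, and still so for the second after the job is handed in, with the robot touching nothing.
It also fails if it takes over 123 s, if anything falls off the work surface, if the arm or the gripper's body presses on something with over 40 N, if the wrist force passes 120 N, or if a joint passes its speed limit or range.

## Robot

A 7-joint arm with a two-finger parallel gripper is mounted at the origin on the work surface. World frame = base frame: x ahead of the robot, y to its left, z up, the work surface at z = 0. Lengths are in m, angles in rad, forces in N, time in s.
With the tool pointing down it reaches from about 0.425 to 0.875 m from the base axis. Payload 4.7 kg.
Tool frame: the origin (TCP) lies at the very end of the fingers, on their centre line; the grasp point (between the pads) lies ctrl.pinch_z behind it (ctrl.pinch_z is the distance from the TCP to the grasp point, in m); x points along the fingers, y is the direction in which the jaws open and shut, and the axes are right-handed (so a half turn about x gives the same grasp; the last joint's range is limited). The gripper opens to 87 mm and grips with 3 to 60 N. Pads are 19 mm wide; open, the fingers measure 117 mm over their backs; the gripper's body (75 mm by 190 mm) begins 51 mm behind the grasp point.
Start: joints at [-1.297, 0.321, -0.07, 1.45, 0.023, 1.371, -0.057], TCP at [0.167, 0.628, 0.19] pointing down, gripper open.
Joint ranges: [-2.86, 2.86], [-0.3, 2.09], [-1.38, 1.24], [0.06, 2.45], [-1.56, 4.7], [0.09, 2.05], [-2.69, 2.69]. Speed limits (rad/s): [2.57, 2.57, 3.14, 3.14, 3.14, 3.14, 3.14].

## Interface

Orientations are given as a rotation vector (axis times angle).
In Python, from bench import get_state, get_image, camera_info, order, ctrl gives the robot as it stands.
- The arm moves only by the tool jog_arm, never from a script. Its arguments are lists of equal length, an entry for each row: "claw": the finger opening in mm, from 0 to 87; "xyz": the shift along the tool's x, y, z in mm, a list of three; "roll": the turn about the tool's x in degrees. In form: {"claw": [claw, ...], "xyz": [[tx, ty, tz], ...], "roll": [roll, ...]}. A call has 1 to 5 rows; each row is the pose to reach, as a shift and turn from the pose measured when the call began, along the tool's axes at that moment; what a row does not reach only later rows make up. A row lasts 1/10 s, in which the tool goes at most 50 mm and 8.59 degrees, less where a joint would pass 70% of its speed; a pose out of reach is approached as far as the arm can. A call with a gripper value outside its range is refused whole. The fingers move at their own pace and stop on an object; "force" is the grip in N (left out, the last holds). Time passes only in rows, so rows that repeat a pose let the fingers close. It gives the time, the measured TCP pose, the force and the opening at its end, in the units of the state.
- get_state(): the state, without advancing time (a new reading comes with each control period).
- get_image(name): name is "scene" or "top" or "wrist"; returns (picture, depth): 480x640x3 uint8, red, green, blue; 480x640 float32, m along the optical axis (not along the pixel's ray), 0 where there is no reading.
- camera_info(name): a dict with "intrinsics" (3x3 intrinsics, pixels), "dist" ([k1, k2, p1, p2, k3] as OpenCV has them; the pictures are not rectified), "rvec" (rotation vector, rad) and "tvec" (3), from world to camera coordinates, as OpenCV has them; the wrist camera has in their place "tool_from_camera" (4x4, takes a point from camera to tool coordinates, whose origin is the TCP and whose axes are the tool frame's). Camera axes: x right, y down, z forward; pixel columns grow to the right and rows downward; lengths in m; the calibration is good to about 2 mm. A picture is of the moment at which its call begins: read the wrist's pose just before it. camera_info takes no time and is no camera call.
- order.close_job(): hands the job in, once; it reports no verdict.
The state is a dict: "time": time; "joint_positions": joint angles; "qd": joint speeds; "joint_torque": joint torques, N m; "position": TCP position; "tool_rot": TCP orientation; "ft_force": force on the tool from outside, world axes, zero at the start; "torque": the same for the moment, N m; "grip_width": opening from 0.0 (shut) to 1.0 (fully open).
Only numpy, scipy, OpenCV 4.12 (cv2) and the standard library are available. Lean on these libraries where they do the work, as an engineer would, in place of code of your own. Each camera call takes 0.05 s, during which the arm holds its last target. There are 200 camera calls.

## Working session

There is one attempt and no reset: what is moved stays moved. The work goes in short steps, Python scripts to look and compute and a tool call to move; the robot and the scene stay as the last step left them, time stands still between calls to the robot, and variables do not carry over. Pictures are saved under pics/ and viewed, about 12 in all and at most 16, crops included, and the job is handed in when it is done.

Besides the shell and the picture viewer there is one more tool, called as name(argument=value, ...) on one line, values as JSON. jog_arm: Moves the arm, as the interface text tells. Its arguments: {"type":"object","properties":{"claw":{"type":"array"},"xyz":{"type":"array"},"roll":{"type":"array"},"force":{"type":"number"}},"required":["claw","xyz","roll"]}

```bash
mkdir -p pics; ls; python3 - <<'E'
from bench import *
import cv2,numpy as np
s=get_state();print({k:np.round(v,3) for k,v in s.items()}, ctrl.pinch_z)
for n in("top","scene"):
    im,d=get_image(n);cv2.imwrite(f"pics/{n}0.png",im[...,::-1]);np.save(f"pics/{n}0.npy",d)
    print(n,camera_info(n))
print(camera_info("wrist"))
E
```

```text
pics
{'time': np.float64(0.0), 'joint_positions': array([-1.297,  0.322, -0.07 ,  1.452,  0.023,  1.371, -0.057]), 'qd': array([-0.   ,  0.001,  0.   , -0.   , -0.001,  0.002,  0.001]), 'joint_torque': array([ 0.0000e+00, -4.9128e+01, -4.0400e-01, -3.1254e+01, -6.4000e-02,
        4.3000e-02,  0.0000e+00]), 'position': array([0.167, 0.628, 0.189]), 'tool_rot': array([ 0.202,  1.561, -0.205]), 'ft_force': array([ 0.104, -0.089,  0.289]), 'torque': array([ 0.014,  0.043, -0.007]), 'grip_width': np.float64(1.0)} 0.0187
top {'intrinsics': array([[564.56774453,   0.        , 323.89251031],
       [  0.        , 564.56774453, 243.2840853 ],
       [  0.        ,   0.        ,   1.        ]]), 'dist': array([-0.01415507,  0.        ,  0.        ,  0.        ,  0.        ]), 'rvec': array([ 2.10068996, -2.12394669,  0.21704435]), 'tvec': array([-0.02177197,  0.57443392,  1.46266457])}
scene {'intrinsics': array([[559.6866737 ,   0.        , 315.155143  ],
       [  0.        , 559.6866737 , 245.42232392],
       [  0.        ,   0.        ,   1.        ]]), 'dist': array([0.02742615, 0.        , 0.        , 0.        , 0.        ]), 'rvec': array([ 1.17960061,  2.56355403, -0.73562649]), 'tvec': array([ 0.39831125, -0.31033879,  1.7371415 ])}
{'intrinsics': array([[357.81928738,   0.        , 317.67642251],
       [  0.        , 357.81928738, 234.84573968],
       [  0.        ,   0.        ,   1.        ]]), 'dist': array([-0.02216119,  0.        ,  0.        ,  0.        ,  0.        ]), 'tool_from_camera': array([[ 8.70899646e-04, -2.86598306e-01,  9.58050444e-01,
        -1.94031203e-01],
       [ 9.99999606e-01,  8.63635288e-05, -8.83197401e-04,
        -3.02330242e-04],
       [ 1.70382261e-04,  9.58050836e-01,  2.86598268e-01,
        -7.89664747e-02],
       [ 0.00000000e+00,  0.00000000e+00,  0.00000000e+00,
         1.00000000e+00]])}
```

View pics/top0.png

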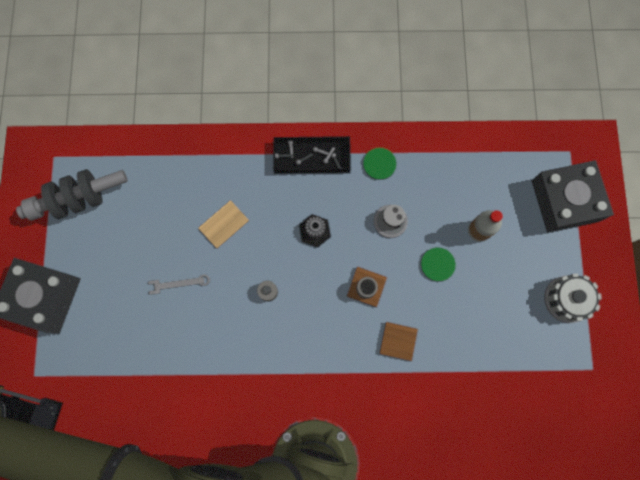

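View pics/scene0.png

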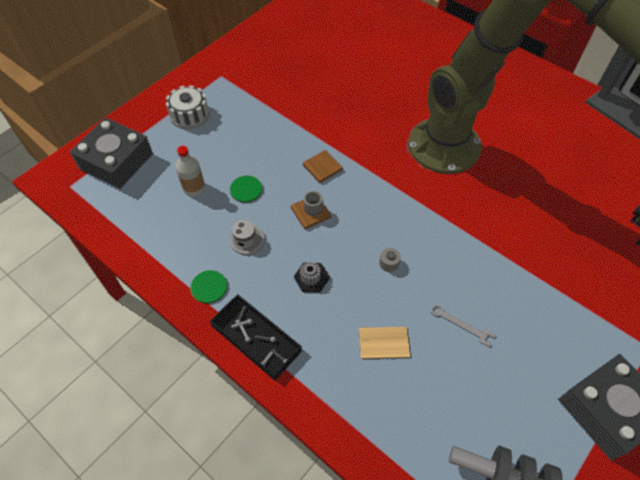

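The top view shows the gear on the hex pad (315,230), the piston on the steel dish (391,222), the bowl on a wooden block (367,287), the cap (266,291), the board (223,224) and the wrench (180,285).

There are two look-alike groups:
- **Wooden blocks:** at (367,287) and (398,341). The first is farther left and carries the bowl, so it is the one meant.
- **Discs:** the two at (379,163) and (437,264) are green, so neither is the dish.

Next I'll confirm this in a crop and measure.

```bash
cat > h.py <<'E'
import numpy as np,cv2
from bench import *
from scipy.spatial.transform import Rotation as R
def cam(n,st=None):
    c=camera_info(n)
    if n=="wrist":
        T=np.eye(4);T[:3,:3]=R.from_rotvec(st["tool_rot"]).as_matrix();T[:3,3]=st["position"]
        W=T@np.array(c["tool_from_camera"])
    else:
        M=np.eye(4);M[:3,:3]=R.from_rotvec(c["rvec"]).as_matrix();M[:3,3]=c["tvec"];W=np.linalg.inv(M)
    return np.array(c["intrinsics"]),np.array(c["dist"]),W
def rays(C,uv):
    K,D,W=C
    p=cv2.undistortPoints(np.float64(uv).reshape(-1,1,2),K,D)[:,0]
    return np.c_[p,np.ones(len(p))]@W[:3,:3].T,W[:3,3]
def onplane(C,uv,z):
    d,o=rays(C,uv); return o+d*((z-o[2])/d[:,2])[:,None]
def cloud(C,dep):
    v,u=np.mgrid[:480,:640]; d,o=rays(C,np.c_[u.ravel(),v.ravel()])
    P=(o+d*dep.reshape(-1,1)).reshape(480,640,3); P[dep==0]=np.nan; return P
E
python3 - <<'E'
from h import *
im=cv2.imread("pics/top0.png");d=np.load("pics/top0.npy");C=cam("top");P=cloud(C,d)
hsv=cv2.cvtColor(im,cv2.COLOR_BGR2HSV)
print("table z",np.nanmedian(P[300:360,100:250,2]))
for n,(u,v) in dict(gear=(315,228),piston=(391,220),bowl=(367,287),cap=(266,291),board=(223,224),wrench=(180,285),oil=(486,225),block2=(398,341)).items():
    w=P[v-24:v+25,u-24:u+25].reshape(-1,3);w=w[np.isfinite(w[:,2])]
    h,e=np.histogram(w[:,2],bins=np.arange(-.004,.2,.004));print(n,[(round(e[i]+.002,3),int(h[i])) for i in range(len(h)) if h[i]>15])
cv2.imwrite("pics/c1.png",cv2.resize(im[140:370,190:510],(800,575),interpolation=cv2.INTER_CUBIC))
def mask(name,m,z):
    m=cv2.morphologyEx(m.astype(np.uint8)*255,cv2.MORPH_OPEN,np.ones((3,3)))
    for c in cv2.findContours(m,cv2.RETR_EXTERNAL,cv2.CHAIN_APPROX_NONE)[0]:
        if cv2.contourArea(c)<150: continue
        w=onplane(C,c[:,0,:].astype(float),z);r=cv2.minAreaRect((w[:,:2]*1000).astype(np.float32))
        print(name,c[:,0].mean(0).round(),"minrect mm",np.round(r[0],1),np.round(r[1],1),round(r[2],1))
H,S,V=cv2.split(hsv)
roi=np.zeros(H.shape,bool);roi[195:370,190:470]=1
mask("wood",roi&(H<25)&(S>90),.013)
mask("dark",roi&(V<50),.012)
mask("grey",roi&(S<50)&(V>60),.05)
E
```

```text
table z 0.0022886837642734914
gear [(np.float64(-0.002), 410), (np.float64(0.002), 708), (np.float64(0.006), 384), (np.float64(0.01), 185), (np.float64(0.014), 214), (np.float64(0.018), 99), (np.float64(0.022), 16), (np.float64(0.046), 51), (np.float64(0.05), 82), (np.float64(0.054), 64), (np.float64(0.058), 30)]
piston [(np.float64(-0.002), 437), (np.float64(0.002), 621), (np.float64(0.006), 380), (np.float64(0.01), 235), (np.float64(0.014), 129), (np.float64(0.018), 28), (np.float64(0.054), 23), (np.float64(0.058), 129), (np.float64(0.062), 159), (np.float64(0.066), 56)]
bowl [(np.float64(-0.002), 441), (np.float64(0.002), 537), (np.float64(0.006), 241), (np.float64(0.01), 84), (np.float64(0.014), 237), (np.float64(0.018), 287), (np.float64(0.022), 116), (np.float64(0.026), 73), (np.float64(0.03), 62), (np.float64(0.034), 28), (np.float64(0.062), 22), (np.float64(0.066), 70), (np.float64(0.07), 36)]
cap [(np.float64(-0.002), 506), (np.float64(0.002), 923), (np.float64(0.006), 441), (np.float64(0.01), 77), (np.float64(0.038), 81), (np.float64(0.042), 109), (np.float64(0.046), 77), (
[... 928 characters left out ...]
.018), 456), (np.float64(0.022), 164)]
wood [398. 341.] minrect mm [ 314.  -224.5] [85.1 85.1] 76.3
wood [367. 286.] minrect mm [ 462.  -142.7] [84. 86.] 70.0
wood [223. 224.] minrect mm [642.7 253.7] [ 75.4 115.4] 42.1
dark [312. 235.] minrect mm [609.3   3.1] [86.  56.1] 72.0
grey [291. 295.] minrect mm [453.3  62.7] [114.9 185.8] 22.8
grey [201. 281.] minrect mm [477.3 304.9] [46.6 53.7] 1.7
grey [341. 272.] minrect mm [496.3 -75.2] [63.9 67.2] 71.9
grey [306. 267.] minrect mm [507.6  19.3] [69.5 58.2] 12.3
grey [360. 247.] minrect mm [ 570.5 -124.4] [100.2  77.5] 89.4
grey [315. 226.] minrect mm [626.1  -4.3] [49.2 53.4] 89.4
grey [383. 287.] minrect mm [ 476.2 -158.6] [536.1 469.5] 89.4
```

View pics/c1.png

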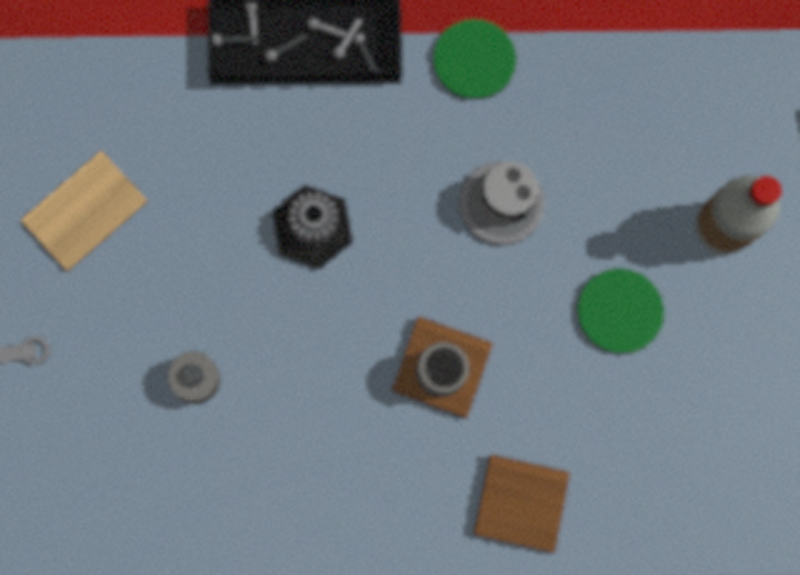

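Confirmed: the block that carries the bowl is left of the empty block. I plan to park the gear on the board, then move bowl→pad, piston→block, gear→dish and finally cap→bowl.

```bash
cat >> h.py <<'E'
def go(target,yaw=0):   # prints tool-frame shift in mm to bring TCP to target
    s=get_state();M=R.from_rotvec(s["tool_rot"]).as_matrix();dw=np.array(target)-s["position"]
    print("shift mm",np.round(M.T@dw*1000,1))
E
python3 - <<'E'
from h import *
C=cam("top")
for n,u,v,z in [("piston",511,189,.060),("dish",501,202,.010),("gear",314,213,.054),("hex",312,229,.012),("bowl",442,367,.066),("block",442.5,367,.016),("cap",194,377,.040),("board",84,211,.009),("oil",766,190,.17)]:
    print(n,onplane(C,[[190+u/2.5,140+v/2.5]],z)[0].round(3))
s=get_state();print(R.from_rotvec(s["tool_rot"]).as_matrix().round(3))
go([.45,.45,.33]);go([.52,.02,.33])
E
```

```text
piston [ 0.649 -0.221  0.06 ]
dish [ 0.647 -0.216  0.01 ]
gear [ 0.626 -0.006  0.054]
hex [ 0.618 -0.003  0.012]
bowl [ 0.454 -0.14   0.066]
block [ 0.461 -0.144  0.016]
cap [0.45  0.124 0.04 ]
board [0.642 0.253 0.009]
oil [ 0.616 -0.464  0.17 ]
[[-0.     0.257  0.966]
 [-0.002  0.966 -0.257]
 [-1.    -0.002  0.   ]]
shift mm [-140.3  -99.2  319.2]
shift mm [-139.6 -496.8  497.3]
```

jog_arm(claw=[87,87,87,87,87], xyz=[[-28,-10,38],[-56,-20,76],[-84,-30,114],[-112,-40,152],[-140,-50,190]], roll=[-4,-8,-12,-15,-15], force=20)

```text
time: 0.6
position: [0.3388, 0.5295, 0.3303]
tool_rot: [-0.004, 1.571, 0.001]
ft_force: [0.5, 0.9, 0.7]
grip_width: 1.002
```

jog_arm(claw=[87,87,87,87,87], xyz=[[0,-40,24],[0,-80,48],[0,-120,72],[0,-160,96],[0,-200,120]], roll=[0,0,0,0,0])

```text
time: 1.1
position: [0.4601, 0.328, 0.3303]
tool_rot: [-0.005, 1.572, 0.001]
ft_force: [0.9, 0.5, -0.0]
grip_width: 0.996
```

jog_arm(claw=[87,87,87,87,87], xyz=[[0,-48,10],[0,-96,20],[0,-144,30],[0,-192,40],[0,-240,40]], roll=[0,0,0,0,0])

```text
time: 1.6
position: [0.5011, 0.0857, 0.3302]
tool_rot: [-0.004, 1.572, -0.0]
ft_force: [0.6, -0.3, -0.3]
grip_width: 1.002
```

jog_arm(claw=[87,87,87,87,87], xyz=[[0,-45,0],[0,-80,0],[0,-80,0],[0,-80,0],[0,-80,0]], roll=[0,0,0,0,0])

```text
time: 2.1
position: [0.5012, 0.0073, 0.3301]
tool_rot: [-0.006, 1.573, 0.002]
ft_force: [0.1, 1.0, -0.1]
grip_width: 0.997
```

```bash
python3 - <<'E'
from h import *
s=get_state();im,d=get_image("wrist");cv2.imwrite("pics/w1.png",im[...,::-1]);np.save("pics/w1.npy",d)
import pickle;pickle.dump(s,open("pics/w1.pkl","wb"))
print(s["time"],s["position"].round(4),R.from_rotvec(s["tool_rot"]).as_matrix().round(3),s["joint_positions"].round(2))
E
```

```text
2.1 [0.5012 0.0073 0.3301] [[-0.002 -0.005  1.   ]
 [-0.003  1.     0.005]
 [-1.    -0.003 -0.002]] [-0.5  -0.04  0.42  1.58  0.02  1.6   1.49]
```

View pics/w1.png

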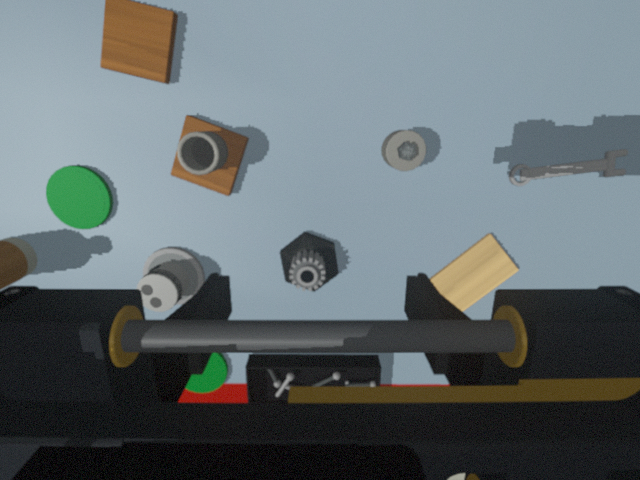

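The wrist view shows the block and bowl at (207,155), the hex pad and gear at (307,268), the cap at (405,150), and the piston and dish at (165,280). The board is at (475,272), partly hidden by the gripper.

```bash
cat >> h.py <<'E'
def tops(C,dep,items,tol=.008):
    P=cloud(C,cv2.medianBlur(dep,5))
    for n,(x,y,z,D) in items.items():
        m=(np.abs(P[...,2]-z)<tol)&(np.hypot(P[...,0]-x,P[...,1]-y)<D/2+.015)
        m=cv2.morphologyEx(m.astype(np.uint8),cv2.MORPH_OPEN,np.ones((3,3)))
        cs=cv2.findContours(m,cv2.RETR_EXTERNAL,cv2.CHAIN_APPROX_NONE)[0]
        if not cs: print(n,"none");continue
        c=max(cs,key=cv2.contourArea);w=onplane(C,c[:,0].astype(float),z)[:,:2]*1000
        h=cv2.convexHull(w.astype(np.float32));(ex,ey),(a,b),_=cv2.fitEllipse(h) if len(h)>4 else ((0,0),(0,0),0)
        (mx,my),r=cv2.minEnclosingCircle(h);rr=cv2.minAreaRect(h)
        print(n,"ell",np.round([ex,ey,a,b],1),"circ",np.round([mx,my,2*r],1),"rect",np.round(rr[0],1),np.round(rr[1],1),round(rr[2]))
E
python3 - <<'E'
from h import *
import pickle
it=dict(gear=(.626,-.006,.048,.052),piston=(.649,-.221,.060,.06),bowl=(.454,-.14,.066,.054),cap=(.45,.124,.04,.054))
C=cam("wrist",pickle.load(open("pics/w1.pkl","rb")))
print("wrist");tops(C,np.load("pics/w1.npy"),it)
Ct=cam("top");print("top");tops(Ct,np.load("pics/top0.npy"),it)
im=cv2.imread("pics/w1.png");H,S,V=cv2.split(cv2.cvtColor(im,cv2.COLOR_BGR2HSV))
def hull(n,m,z):
    c=max(cv2.findContours(cv2.morphologyEx(m.astype(np.uint8),cv2.MORPH_OPEN,np.ones((3,3))),cv2.RETR_EXTERNAL,cv2.CHAIN_APPROX_NONE)[0],key=cv2.contourArea)
    w=(onplane(C,c[:,0].astype(float),z)[:,:2]*1000).astype(np.float32);r=cv2.minAreaRect(w);print(n,np.round(r[0],1),np.round(r[1],1),round(r[2],1),"circ",cv2.minEnclosingCircle(w))
    return c
roi=lambda a,b,c,d:np.pad(np.ones((d-b,c-a),bool),((b,480-d),(a,640-c)))
hull("block",roi(150,95,270,205)&(H<25)&(S>90),.016)
hull("hex",roi(265,220,350,300)&(V<60),.012)
cv2.imwrite("pics/c2.png",cv2.resize(im[100:320,110:540],(800,409),interpolation=cv2.INTER_CUBIC))
E
```

```text
wrist
gear ell [621.2  -9.2  50.3  51. ] circ [621.   -9.2  52. ] rect [621.3  -8.9] [49.5 49. ] 0
piston ell [ 646.8 -222.6   59.7   64.6] circ [ 647.2 -222.9   65.4] rect [ 646.4 -220.6] [61.3 58.8] 9
bowl ell [ 452.1 -144.3   52.7   54. ] circ [ 451.9 -144.    54.7] rect [ 452.4 -144.5] [51.7 53.4] 0
cap ell [449.1 121.5  51.7  54.2] circ [449.4 121.2  54.1] rect [449.3 121.4] [52.6 52. ] 47
top
gear ell [624.9  -3.3  46.4  48.9] circ [625.   -3.   49.3] rect [625.1  -4.3] [43.8 45. ] 89
piston ell [ 650.2 -218.6   58.2   59. ] circ [ 649.9 -218.1   60.2] rect [ 650.7 -218.5] [57.5 56.2] 89
bowl ell [ 477.5 -139.6    5.3 2306.4] circ [ 477.5 -140.    14.4] rect [ 477.5 -140. ] [13.3  5.3] 89
cap ell [450.8 128.   52.7  52.9] circ [450.8 127.9  54.1] rect [450.5 127.5] [51.3 51.2] 89
block [ 459.3 -147. ] [86.7 85.9] 69.3 circ ((459.52655029296875, -147.68023681640625), 58.73219680786133)
hex [602.1  17. ] [82.6 32.6] 27.1 circ ((607.92626953125, 5.644442558288574), 41.304752349853516)
```

View pics/c2.png

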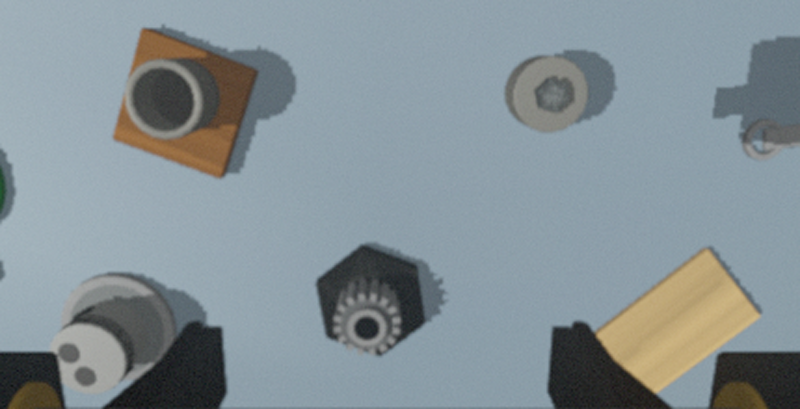

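The crop confirms each part and its stand. The wrist and top views differ by 3–6 mm, so I'll refine from near. Now to a point above the gear.

jog_arm(claw=[87,87,87,87,87], xyz=[[30,-14,40],[70,-14,70],[110,-14,100],[155,-14,122],[200,-14,122]], roll=[0,0,0,0,0])

```text
time: 2.65
position: [0.6252, -0.0043, 0.1272]
tool_rot: [-0.01, 1.572, 0.004]
ft_force: [-0.6, 0.2, -0.4]
grip_width: 1.001
```

jog_arm(claw=[87,87], xyz=[[10,0,0],[10,0,0]], roll=[0,0])

```text
time: 2.85
position: [0.6237, -0.0024, 0.115]
tool_rot: [-0.012, 1.577, 0.006]
ft_force: [0.9, -0.4, 1.0]
grip_width: 0.997
```

```bash
cat >> h.py <<'E'
def snap(name):
    s=get_state();im,d=get_image("wrist");cv2.imwrite(f"pics/{name}.png",im[...,::-1])
    print("t",s["time"].round(2),"pos",s["position"].round(4),"rv",s["tool_rot"].round(3),"F",s["ft_force"].round(1),"grip",s["grip_width"].round(3))
    return cam("wrist",s),im[...,::-1].copy(),d,s
E
python3 - <<'E'
from h import *
C,im,d,s=snap("w2")
tops(C,d,dict(gear=(.622,-.007,.048,.052),collar=(.622,-.007,.054,.03)))
E
```

```text
Traceback (most recent call last):
  File "h.py", line 37, in snap
    print("t",s["time"].round(2),"pos",s["position"].round(4),"rv",s["tool_rot"].round(3),"F",s["ft_force"].round(1),"grip",s["grip_width"].round(3))
              ^^^^^^^^^^^^^^^
AttributeError: 'float' object has no attribute 'round'
```

View pics/w2.png

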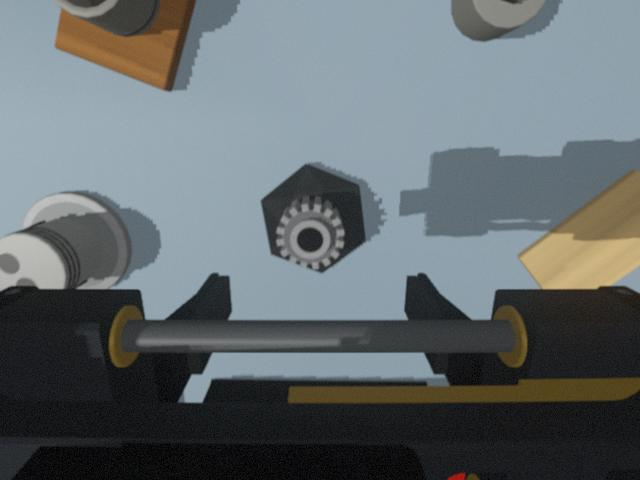

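The gear is centred at (310,237) and the hex pad at (313,218).

```bash
sed -i 's/s\["time"\].round(2)/round(float(s["time"]),2)/; s/s\["grip_width"\].round(3)/round(float(s["grip_width"]),3)/' h.py
python3 - <<'E'
from h import *
C,im,d,s=snap("w2")
for i in range(3): print(get_state()["position"].round(4))
print(R.from_rotvec(s["tool_rot"]).as_matrix().round(3))
tops(C,d,dict(gear=(.622,-.007,.048,.052),collar=(.622,-.007,.054,.03)))
H,S,V=cv2.split(cv2.cvtColor(im,cv2.COLOR_BGR2HSV))
# collar bore centre
m=(V<70).astype(np.uint8);m[:, :290]=0;m[:,330:]=0;m[:222]=0;m[252:]=0
n,l,st,ce=cv2.connectedComponentsWithStats(m)
for i in range(1,n):
    if st[i,4]>100: print("bore",ce[i].round(1),st[i,4],onplane(C,[ce[i]],.054)[0].round(4))
m=((V<60)|(S<30)); hexc=np.array([[308,164],[360,184],[364,233],[321,272],[271,254],[262,203]],float)
w=onplane(C,hexc,.012)[:,:2];print("hex",w.mean(0).round(4),[(np.linalg.norm(w[i]-w[i+3])*1000).round(1) for i in range(3)])
E
```

```text
t 2.9 pos [ 0.6253 -0.003   0.1177] rv [-0.011  1.572  0.006] F [ 0.2 -0.7  0.4] grip 0.999
[ 0.6264 -0.0035  0.1195]
[ 0.6264 -0.0035  0.1195]
[ 0.6264 -0.0035  0.1195]
[[-0.002 -0.01   1.   ]
 [-0.003  1.     0.01 ]
 [-1.    -0.003 -0.002]]
gear ell [622.3  -9.2  51.4  52.5] circ [622.3  -9.1  52.7] rect [622.3  -9.1] [50.2 51.6] 89
collar ell [621.1  -9.   50.   50.2] circ [621.1  -9.   50.4] rect [621.3  -9.1] [49.2 49.1] 1
bore [310.5 235.6] 442 [ 0.6239 -0.0091  0.054 ]
hex [ 0.6219 -0.0069] [np.float64(96.7), np.float64(99.1), np.float64(91.8)]
```

jog_arm(claw=[87,87,87,87,87], xyz=[[20,-6,-3],[50,-6,-3],[80,-6,-3],[98,-6,-3],[98,-6,-3]], roll=[0,0,0,0,0])

```text
time: 3.45
position: [0.6235, -0.0093, 0.0219]
tool_rot: [-0.01, 1.57, 0.006]
ft_force: [-0.9, 0.7, 0.1]
grip_width: 0.997
```

jog_arm(claw=[40,40,40,40,40], xyz=[[0,0,0],[0,0,0],[0,0,0],[0,0,0],[0,0,0]], roll=[0,0,0,0,0], force=25)

```text
time: 3.95
position: [0.6239, -0.0093, 0.0226]
tool_rot: [-0.01, 1.569, 0.006]
ft_force: [-0.0, -0.3, 0.0]
grip_width: 0.629
```

```bash
python3 - <<'E'
from h import *
C,im,d,s=snap("w3")
tops(C,d,dict(gear=(.622,-.007,.048,.052)))
E
```

```text
t 3.95 pos [ 0.6239 -0.0093  0.0226] rv [-0.01   1.569  0.006] F [-0.  -0.3  0. ] grip 0.629
gear ell [621.9  -9.1  51.6  53.2] circ [621.9  -9.   53.4] rect [618.7  -9.3] [46.  51.3] 1
```

View pics/w3.png

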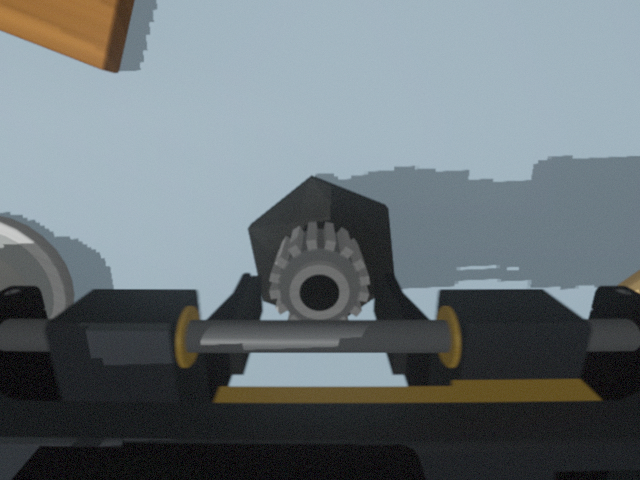

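jog_arm(claw=[40,40,40,40,40], xyz=[[0,0,0],[-10,0,0],[-30,0,0],[-60,0,0],[-60,0,0]], roll=[0,0,0,0,0])

```text
time: 4.5
position: [0.627, -0.0095, 0.0875]
tool_rot: [-0.01, 1.561, 0.006]
ft_force: [1.9, -0.4, 0.2]
grip_width: 0.461
```

jog_arm(claw=[40,40,40,40,40], xyz=[[-20,40,5],[-20,85,10],[-20,130,15],[-20,170,15],[-20,170,15]], roll=[0,0,0,0,0])

```text
time: 5.0
position: [0.6386, 0.1708, 0.1069]
tool_rot: [-0.014, 1.562, 0.019]
ft_force: [0.4, 1.0, 1.3]
grip_width: 0.458
```

```bash
python3 - <<'E'
from h import *
C,im,d,s=snap("w4")
p=s["position"]
tops(C,d,dict(gear=(p[0],p[1],.048+p[2]-.0226,.052)))
P=cloud(C,d)
H,S,V=cv2.split(cv2.cvtColor(im,cv2.COLOR_BGR2HSV))
m=((H<28)&(S>60)&(V>100)).astype(np.uint8);m[286:]=0
c=max(cv2.findContours(m,cv2.RETR_EXTERNAL,cv2.CHAIN_APPROX_NONE)[0],key=cv2.contourArea)
print(cv2.minAreaRect(c)); w=(onplane(C,c[:,0].astype(float),.009)[:,:2]*1000).astype(np.float32);r=cv2.minAreaRect(w);print(r)
print(cv2.boxPoints(r).round())
E
```

```text
t 5.0 pos [0.6386 0.1708 0.1069] rv [-0.014  1.562  0.019] F [0.4 1.  1.3] grip 0.458
gear none
((406.79998779296875, 226.40000915527344), (90.79998779296875, 144.7999725341797), 53.13010025024414)
((640.947509765625, 247.31613159179688), (79.4814453125, 117.8177490234375), 41.9747200012207)
[[572. 265.]
 [651. 177.]
 [710. 230.]
 [631. 318.]]
```

View pics/w4.png

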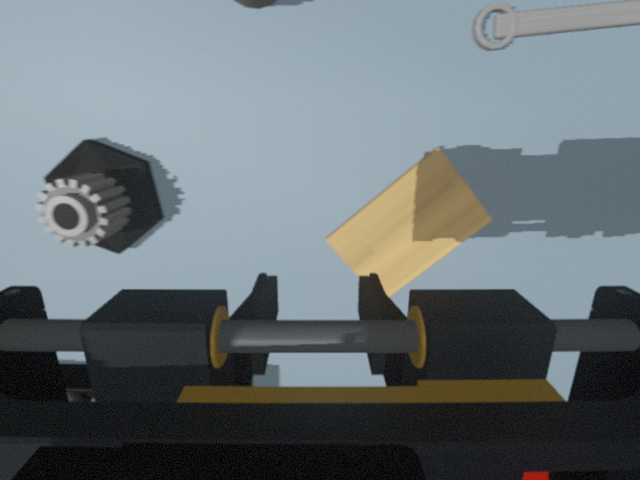

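The gear stayed behind: it is at (68,212), still upright on its pad, because I lifted before the grip was firm. I'll go back, grip lower and harder, and wait longer.

```bash
python3 - <<'E'
from h import *
C,im,d,s=snap("w4b")
tops(C,d,dict(gear=(.622,-.007,.048,.052)))
go([.622,-.009,.107])
E
```

```text
t 5.05 pos [0.6392 0.1659 0.1069] rv [-0.014  1.562  0.013] F [-0.9 -1.  -0.5] grip 0.454
gear ell [622.5  -6.8  51.2  56.9] circ [622.8  -6.4  56.6] rect [622.5  -6.6] [51.2 55.3] 2
shift mm [   0.3 -170.9  -19.9]
```

jog_arm(claw=[87,87,87,87,87], xyz=[[0,-45,-5],[0,-90,-10],[0,-135,-15],[0,-180,-15],[0,-180,-15]], roll=[0,0,0,0,0])

```text
time: 5.6
position: [0.626, -0.0313, 0.1084]
tool_rot: [-0.005, 1.561, -0.008]
ft_force: [-0.0, -0.6, 0.1]
grip_width: 0.83
```

```bash
python3 - <<'E'
from h import *
C,im,d,s=snap("w5")
tops(C,d,dict(gear=(.622,-.007,.048,.052)))
print(R.from_rotvec(s["tool_rot"]).as_matrix().round(3))
E
```

```text
t 5.6 pos [ 0.626  -0.0313  0.1084] rv [-0.005  1.561 -0.008] F [-0.  -0.6  0.1] grip 0.83
gear ell [622.3  -9.4  51.5  52.9] circ [622.3  -9.5  53.4] rect [622.1  -9. ] [51.  50.6] 0
[[ 0.01   0.002  1.   ]
 [-0.009  1.    -0.002]
 [-1.    -0.009  0.01 ]]
```

jog_arm(claw=[87,87,87,87,87], xyz=[[0,22,-4],[30,22,-5],[60,22,-5],[88,22,-5],[88,22,-5]], roll=[0,0,0,0,0])

```text
time: 6.15
position: [0.6183, -0.0049, 0.0159]
tool_rot: [-0.006, 1.569, -0.004]
ft_force: [-0.0, 0.3, 0.2]
grip_width: 0.997
```

jog_arm(claw=[87,60,40,40,40], xyz=[[0,0,0],[0,0,0],[0,0,0],[0,0,0],[0,0,0]], roll=[0,0,0,0,0], force=45)

```text
time: 6.65
position: [0.619, -0.0048, 0.0168]
tool_rot: [-0.006, 1.567, -0.003]
ft_force: [0.3, 0.5, 0.3]
grip_width: 0.715
```

jog_arm(claw=[40,40,40,40,40], xyz=[[0,0,0],[0,0,0],[0,0,0],[0,0,0],[0,0,0]], roll=[0,0,0,0,0])

```text
time: 7.15
position: [0.6189, -0.0048, 0.0167]
tool_rot: [-0.006, 1.567, -0.003]
ft_force: [-0.3, -0.2, 1.2]
grip_width: 0.463
```

```bash
python3 - <<'E'
from h import *
C,im,d,s=snap("w6")
tops(C,d,dict(gear=(.622,-.007,.048,.052)))
print(R.from_rotvec(s["tool_rot"]).as_matrix().round(3))
E
```

```text
t 7.15 pos [ 0.6189 -0.0048  0.0167] rv [-0.006  1.567 -0.003] F [-0.3 -0.2  1.2] grip 0.463
gear ell [616.5  -5.7  41.9  62.8] circ [611.5  -5.2  59.7] rect [614.4  -5.2] [37.9 59.7] 0
[[ 0.003 -0.001  1.   ]
 [-0.006  1.     0.001]
 [-1.    -0.006  0.003]]
```

View pics/w6.png

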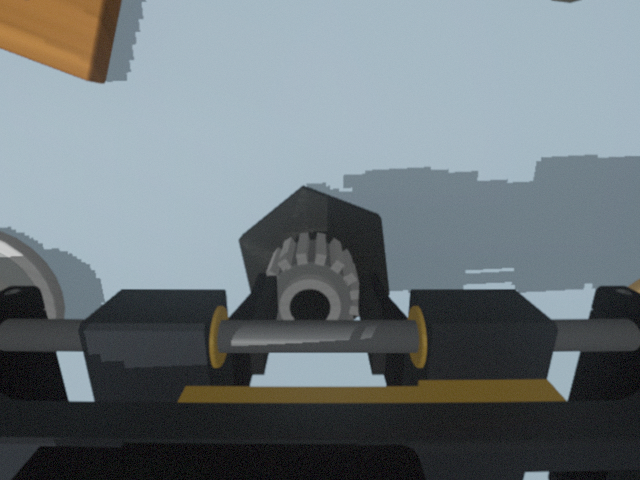

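```bash
python3 - <<'E'
from h import *
C,im,d,s=snap("w6b")
print("bore",onplane(C,[[310,301]],.054)[0].round(4))
P=cloud(C,d)
for u,v in [(310,301),(285,301),(310,278),(340,300),(262,290),(268,340),(374,290),(372,340),(310,250)]: print((u,v),P[v,u].round(4),d[v,u])
print("TCP px", cv2.projectPoints(np.array([[(np.linalg.inv(C[2])@np.r_[s["position"],1])[:3]]]),np.zeros(3),np.zeros(3),C[0],C[1])[0].ravel())
E
```

```text
t 7.2 pos [ 0.6189 -0.0048  0.0168] rv [-0.006  1.567 -0.003] F [-0.5 -0.3 -0.8] grip 0.465
bore [ 0.6201 -0.0087  0.054 ]
(310, 301) [ 0.6205 -0.0088  0.0533] 0.17404434
(285, 301) [ 0.6201 -0.0209  0.0541] 0.17328192
(310, 278) [ 0.6085 -0.0087  0.0528] 0.17108652
(340, 300) [0.6224 0.0061 0.0483] 0.1793408
(262, 290) [ 0.6088 -0.0297  0.0656] 0.15900129
(268, 340) [ 0.5882 -0.0164  0.136 ] 0.085637644
(374, 290) [0.6075 0.0197 0.0678] 0.1562669
(372, 340) [0.588  0.0085 0.136 ] 0.08544066
(310, 250) [ 0.602  -0.0093  0.0309] 0.1901853
TCP px [318.42952715 269.43711661]
```

```bash
python3 - <<'E'
import cv2
from bench import *
im,d=get_image("scene");cv2.imwrite("pics/s6.png",cv2.resize(im[210:330,230:400,::-1],(800,565),interpolation=cv2.INTER_CUBIC))
E
```

```text
(no output)
```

View pics/s6.png

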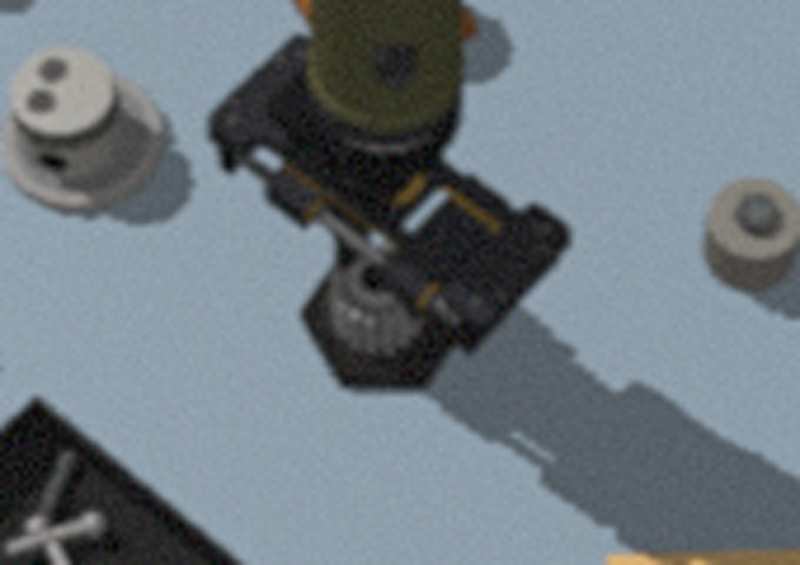

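The reading is just the 40 mm I commanded, so the jaws have not been stopped by the gear. I'll command a tighter closing and see where they stop.

jog_arm(claw=[30,20,20,20,20], xyz=[[0,0,0],[0,0,0],[0,0,0],[0,0,0],[0,0,0]], roll=[0,0,0,0,0])

```text
time: 7.8
position: [0.619, -0.0055, 0.0168]
tool_rot: [-0.006, 1.567, -0.004]
ft_force: [0.2, -3.9, 1.1]
grip_width: 0.319
```

```bash
python3 - <<'E'
from h import *
C,im,d,s=snap("w7")
P=cloud(C,d)
for u,v in [(310,301),(262,290),(374,290)]: print((u,v),P[v,u].round(4))
tops(C,d,dict(gear=(.622,-.007,.048,.052)))
cv2.imwrite("pics/c7.png",cv2.resize(im[170:345,200:430],(788,600),interpolation=cv2.INTER_CUBIC))
E
```

```text
t 7.8 pos [ 0.619  -0.0055  0.0168] rv [-0.006  1.567 -0.004] F [ 0.2 -3.9  1.1] grip 0.319
(310, 301) [ 0.6201 -0.0094  0.0542]
(262, 290) [ 0.6351 -0.0401  0.0109]
(374, 290) [0.6342 0.0282 0.0123]
gear ell [616.1  -5.9  41.7  48.3] circ [614.   -5.8  47.6] rect [614.3  -5.8] [38.4 46.8] 0
```

View pics/c7.png

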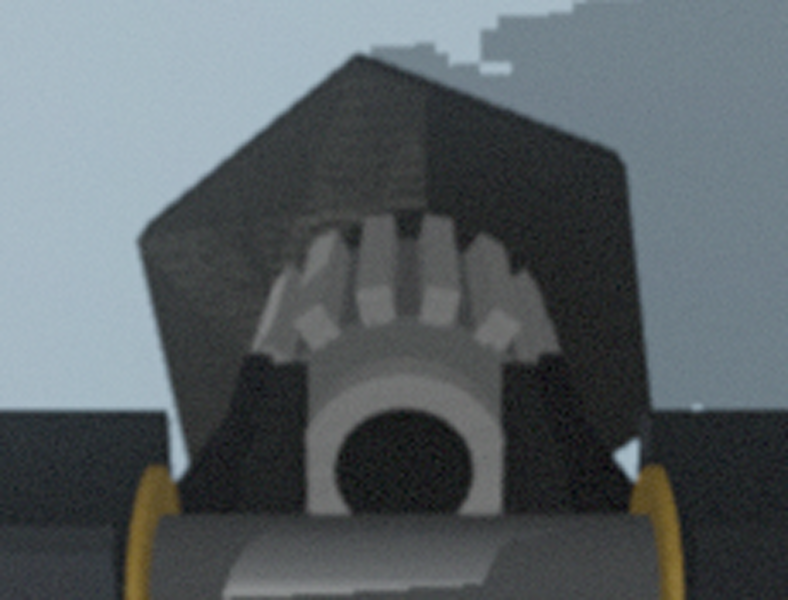

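```bash
python3 - <<'E'
from h import *
C,im,d,s=snap("w7b")
P=cloud(C,d)
Ti=np.linalg.inv(C[2]); Tt=np.array(camera_info("wrist")["tool_from_camera"])
for u in (276,280,284,350,354,358):
  for v in (270,274,276,278,282,290,298): print((u,v),P[v,u].round(4), end=" ")
  print()
E
```

```text
t 7.85 pos [ 0.619  -0.0054  0.0168] rv [-0.006  1.567 -0.004] F [-0.6 -3.   1.4] grip 0.316
(276, 270) [ 0.6082 -0.0266  0.0439] (276, 274) [ 0.6076 -0.0258  0.0504] (276, 276) [ 0.6075 -0.0255  0.053 ] (276, 278) [ 0.6072 -0.0251  0.056 ] (276, 282) [ 0.6074 -0.0246  0.0602] (276, 290) [ 0.6089 -0.0241  0.0654] (276, 298) [ 0.6093 -0.0232  0.0725] 
(280, 270) [ 0.607  -0.0242  0.0467] (280, 274) [ 0.6088 -0.0242  0.0477] (280, 276) [ 0.6093 -0.024   0.049 ] (280, 278) [ 0.609  -0.0237  0.0519] (280, 282) [ 0.6091 -0.0232  0.0565] (280, 290) [ 0.6087 -0.0222  0.0658] (280, 298) [ 0.6091 -0.0215  0.0728] 
(284, 270) [ 0.6084 -0.0226  0.0433] (284, 274) [ 0.6089 -0.0222  0.0473] (284, 276) [ 0.6087 -0.0219  0.0502] (284, 278) [ 0.6087 -0.0217  0.0527] (284, 282) [ 0.6085 -0.0212  0.0577] (284, 290) [ 0.6088 -0.0205  0.0655] (284, 298) [ 0.609  -0.0198  0.0729] 
(350, 270) [0.6102 0.011  0.0387] (350, 274) [0.6095 0.0105 0.0457] (350, 276) [0.6088 0.0101 0.0497] (350, 278) [0.6091 0.01   0.0515] (350, 282) [0.609  0.0096 0.0563] (350, 290) [0.6084 0.0088 0.0662] (350, 298) [0.6095 0.0084 0.0718] 
(354, 270) [0.6088 0.0128 0.0422] (354, 274) [0.6093 0.0124 0.0461] (354, 276) [0.609  0.0121 0.0492] (354, 278) [0.6092 0.012  0.0511] (354, 282) [0.6085 0.0114 0.0573] (354, 290) [0.6082 0.0106 0.0665] (354, 298) [0.6083 0.0099 0.074 ] 
(358, 270) [0.6074 0.0144 0.0454] (358, 274) [0.6071 0.0138 0.0512] (358, 276) [0.6072 0.0136 0.0533] (358, 278) [0.6073 0.0134 0.0556] (358, 282) [0.6079 0.0131 0.0588] (358, 290) [0.6091 0.0125 0.0648] (358, 298) [0.6088 0.0117 0.0731]
```

The fingers are around the 30 mm collar, above the teeth. The depth image puts the real fingertips at z≈0.048 while the state's TCP reads 0.017. In the free-air views the tips also end about 30 mm short of the nominal TCP. From here I'll plan with tips 30 mm behind the TCP, open, go lower and watch the force.

jog_arm(claw=[87,87,87,87,87], xyz=[[-8,0,0],[-10,-4,2],[-10,-4,2],[-10,-4,2],[-10,-4,2]], roll=[0,0,0,0,0])

```text
time: 8.4
position: [0.621, -0.0087, 0.0269]
tool_rot: [-0.006, 1.567, -0.003]
ft_force: [-0.2, 0.3, -0.1]
grip_width: 0.689
```

jog_arm(claw=[87,87,87,87,87], xyz=[[0,0,0],[0,0,0],[0,0,0],[8,0,0],[20,0,0]], roll=[0,0,0,0,0])

```text
time: 8.9
position: [0.6216, -0.0088, 0.0068]
tool_rot: [-0.005, 1.566, -0.003]
ft_force: [0.0, 0.7, -0.8]
grip_width: 0.996
```

```bash
python3 - <<'E'
from h import *
C,im,d,s=snap("w8")
P=cloud(C,d)
tops(C,d,dict(gear=(.622,-.007,.048,.052)))
for u in (222,228,410,416):
  for v in (262,266,270,274,278,282,290): print((u,v),P[v,u].round(3), end=" ")
  print()
E
```

```text
t 8.9 pos [ 0.6216 -0.0088  0.0068] rv [-0.005  1.566 -0.003] F [ 0.   0.7 -0.8] grip 0.996
gear ell [618.4  -4.   51.3  52.7] circ [618.3  -3.9  52.8] rect [611.3  -4.1] [38.  51.4] 0
(222, 262) [ 0.62  -0.067 -0.   ] (222, 266) [ 0.622 -0.067  0.   ] (222, 270) [ 0.625 -0.067  0.   ] (222, 274) [ 0.628 -0.067  0.   ] (222, 278) [ 0.612 -0.055  0.042] (222, 282) [ 0.612 -0.054  0.047] (222, 290) [ 0.613 -0.052  0.053] 
(228, 262) [ 0.619 -0.063  0.001] (228, 266) [ 0.623 -0.064 -0.001] (228, 270) [ 0.625 -0.063  0.001] (228, 274) [ 0.627 -0.064  0.001] (228, 278) [ 0.612 -0.052  0.042] (228, 282) [ 0.614 -0.052  0.042] (228, 290) [ 0.617 -0.052  0.044] 
(410, 262) [0.619 0.046 0.001] (410, 266) [0.622 0.046 0.   ] (410, 270) [0.624 0.046 0.001] (410, 274) [ 0.627  0.047 -0.   ] (410, 278) [0.611 0.035 0.042] (410, 282) [0.611 0.034 0.047] (410, 290) [0.615 0.034 0.048] 
(416, 262) [ 0.62   0.05  -0.001] (416, 266) [0.622 0.05  0.   ] (416, 270) [0.624 0.05  0.   ] (416, 274) [0.627 0.05  0.   ] (416, 278) [0.611 0.038 0.042] (416, 282) [0.612 0.037 0.046] (416, 290) [0.612 0.035 0.055]
```

Confirmed: the tips are at z≈0.042 with the TCP at 0.007, so the offset is about 33 mm. I'll go down another 22 mm and shift 4 mm in y.

jog_arm(claw=[87,87,87,80,70], xyz=[[5,4,0],[14,4,0],[22,4,0],[22,4,0],[22,4,0]], roll=[0,0,0,0,0])

```text
time: 9.45
position: [0.6193, -0.0051, -0.0183]
tool_rot: [-0.006, 1.571, -0.004]
ft_force: [-0.2, -0.7, 0.2]
grip_width: 0.901
```

jog_arm(claw=[20,20,20,20,20], xyz=[[0,0,0],[0,0,0],[0,0,0],[0,0,0],[0,0,0]], roll=[0,0,0,0,0], force=40)

```text
time: 9.95
position: [0.6194, -0.0045, -0.0182]
tool_rot: [-0.005, 1.571, -0.003]
ft_force: [-0.6, 1.0, 1.6]
grip_width: 0.594
```

```bash
python3 - <<'E'
from h import *
C,im,d,s=snap("w9")
P=cloud(C,d)
tops(C,d,dict(gear=(.622,-.007,.048,.052)))
E
```

```text
t 9.95 pos [ 0.6194 -0.0045 -0.0182] rv [-0.005  1.571 -0.003] F [-0.6  1.   1.6] grip 0.594
gear ell [608.6  -5.5  33.4  74.5] circ [612.3  -5.7  77.8] rect [602.8  -5.7] [22.1 77.8] 0
```

Gripped at 51.7 mm. Lift and carry it to the board.

jog_arm(claw=[20,20,20,20,20], xyz=[[0,0,0],[-15,0,0],[-35,0,0],[-60,0,0],[-60,0,0]], roll=[0,0,0,0,0])

```text
time: 10.5
position: [0.622, -0.0048, 0.0455]
tool_rot: [-0.005, 1.565, -0.003]
ft_force: [1.2, -0.6, -4.2]
grip_width: 0.591
```

jog_arm(claw=[20,20,20,20,20], xyz=[[0,30,4],[0,70,8],[0,110,12],[0,150,16],[0,180,20]], roll=[0,0,0,0,0])

```text
time: 11.0
position: [0.6402, 0.1788, 0.0429]
tool_rot: [-0.007, 1.567, -0.001]
ft_force: [0.2, 0.5, -5.3]
grip_width: 0.588
```

jog_arm(claw=[20,20,20,20,20], xyz=[[0,30,0],[0,55,0],[0,68,0],[0,68,0],[0,68,0]], roll=[0,0,0,0,0])

```text
time: 11.5
position: [0.6399, 0.2443, 0.0418]
tool_rot: [-0.008, 1.568, -0.004]
ft_force: [0.4, -1.0, -4.8]
grip_width: 0.59
```

```bash
python3 - <<'E'
from h import *
C,im,d,s=snap("w10")
p=s["position"]
tops(C,d,dict(gear=(p[0],p[1],.066+p[2],.052)),.012)
P=cloud(C,d);print("collar",P[300:316,300:340].reshape(-1,3).mean(0))
print(R.from_rotvec(s["tool_rot"]).as_matrix().round(3))
go([.640,.247,p[2]])
E
```

```text
t 11.5 pos [0.6399 0.2443 0.0418] rv [-0.008  1.568 -0.004] F [ 0.4 -1.  -4.8] grip 0.59
gear ell [686.8 245.2 116.3 151.9] circ [634.4 244.2  83.4] rect [622.5 244.1] [23.8 83.4] 0
collar [0.6271393  0.24512324 0.11146316]
[[ 0.003 -0.002  1.   ]
 [-0.007  1.     0.002]
 [-1.    -0.007  0.003]]
shift mm [ 0.3  3.6 -0.3]
```

View pics/w10.png

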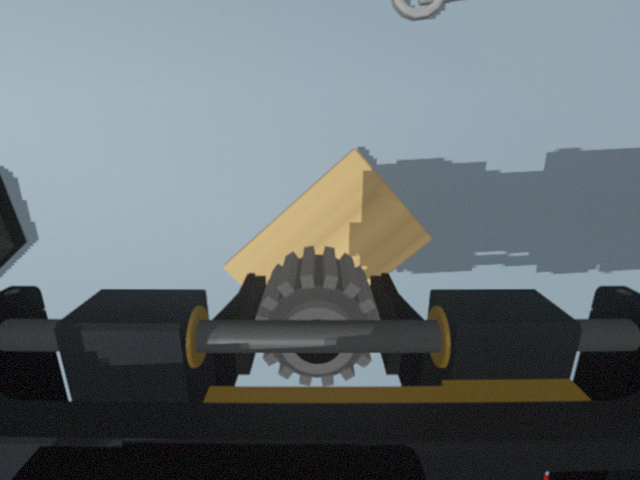

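The gear is held above the board. Lower it.

jog_arm(claw=[20,20,20,20,20], xyz=[[15,3,0],[35,3,0],[52,3,0],[60,3,0],[60,3,0]], roll=[0,0,0,0,0])

```text
time: 12.05
position: [0.6398, 0.2447, -0.0194]
tool_rot: [-0.007, 1.57, -0.007]
ft_force: [0.8, 0.2, -5.3]
grip_width: 0.591
```

jog_arm(claw=[20,20], xyz=[[0,0,0],[0,0,0]], roll=[0,0])

```text
time: 12.25
position: [0.6403, 0.2447, -0.019]
tool_rot: [-0.006, 1.569, -0.007]
ft_force: [-0.7, -0.5, -5.1]
grip_width: 0.593
```

jog_arm(claw=[20,20,20], xyz=[[1,0,0],[2,0,0],[2,0,0]], roll=[0,0,0])

```text
time: 12.55
position: [0.6403, 0.2448, -0.0208]
tool_rot: [-0.006, 1.569, -0.007]
ft_force: [0.1, 0.6, -5.4]
grip_width: 0.586
```

jog_arm(claw=[56,70,87,87,87], xyz=[[0,0,0],[0,0,0],[0,0,0],[0,0,0],[0,0,0]], roll=[0,0,0,0,0])

```text
time: 13.05
position: [0.6407, 0.2449, -0.0204]
tool_rot: [-0.006, 1.568, -0.006]
ft_force: [-0.2, -0.7, 0.4]
grip_width: 0.92
```

jog_arm(claw=[87,87,87,87,87], xyz=[[-20,0,0],[-50,0,0],[-85,0,0],[-120,0,0],[-120,0,0]], roll=[0,0,0,0,0])

```text
time: 13.55
position: [0.6442, 0.2471, 0.1063]
tool_rot: [-0.003, 1.558, -0.003]
ft_force: [0.8, 0.3, 0.1]
grip_width: 0.998
```

jog_arm(claw=[87,87,87,87,87], xyz=[[0,-40,-20],[0,-85,-40],[0,-130,-60],[0,-175,-80],[0,-220,-100]], roll=[0,0,0,0,0])

```text
time: 14.05
position: [0.543, 0.0254, 0.1055]
tool_rot: [-0.002, 1.558, -0.003]
ft_force: [0.8, 0.1, 0.2]
grip_width: 0.996
```

jog_arm(claw=[87,87,87,87,87], xyz=[[0,-40,-20],[0,-85,-40],[0,-130,-60],[0,-168,-85],[0,-168,-85]], roll=[0,0,0,0,0])

```text
time: 14.55
position: [0.4542, -0.1487, 0.1048]
tool_rot: [0.005, 1.559, -0.011]
ft_force: [-0.2, 0.5, 0.2]
grip_width: 1.0
```

jog_arm(claw=[87,87], xyz=[[0,0,0],[0,0,0]], roll=[0,0])

```text
time: 14.75
position: [0.4542, -0.1487, 0.1047]
tool_rot: [0.005, 1.559, -0.011]
ft_force: [0.1, 0.2, 0.6]
grip_width: 0.998
```

```bash
cat >> h.py <<'E'
def tilt(s):
    M=R.from_rotvec(s["tool_rot"]).as_matrix();print("toolx",M[:,0].round(3),"yaw z_tool deg",np.degrees(np.arctan2(M[1,2],M[0,2])).round(2))
E
python3 - <<'E'
from h import *
C,im,d,s=snap("w11");tilt(s)
tops(C,d,dict(bowl=(.452,-.144,.066,.054),piston=(.647,-.222,.060,.06),))
H,S,V=cv2.split(cv2.cvtColor(im,cv2.COLOR_BGR2HSV));m=((H<25)&(S>90)&(V>40)).astype(np.uint8);m[286:]=0
for c in cv2.findContours(m,cv2.RETR_EXTERNAL,cv2.CHAIN_APPROX_NONE)[0]:
    if cv2.contourArea(c)>500:
        r=cv2.minAreaRect((onplane(C,c[:,0].astype(float),.016)[:,:2]*1000).astype(np.float32));print("wood",r)
go([.452,-.144,s["position"][2]])
E
```

```text
t 14.75 pos [ 0.4542 -0.1487  0.1047] rv [ 0.005  1.559 -0.011] F [0.1 0.2 0.6] grip 0.998
toolx [ 0.012 -0.004 -1.   ] yaw z_tool deg -0.61
bowl ell [ 451.1 -145.6   52.9   54.1] circ [ 451.1 -145.4   54.5] rect [ 451.1 -145.6] [52.3 53.3] 89
piston none
wood ((458.7237243652344, -147.71102905273438), (85.98250579833984, 87.13850402832031), 69.46192169189453)
wood ((317.31768798828125, -229.7948455810547), (88.3100814819336, 75.6941146850586), 76.82301330566406)
shift mm [-0.   4.  -2.6]
```

View pics/w11.png

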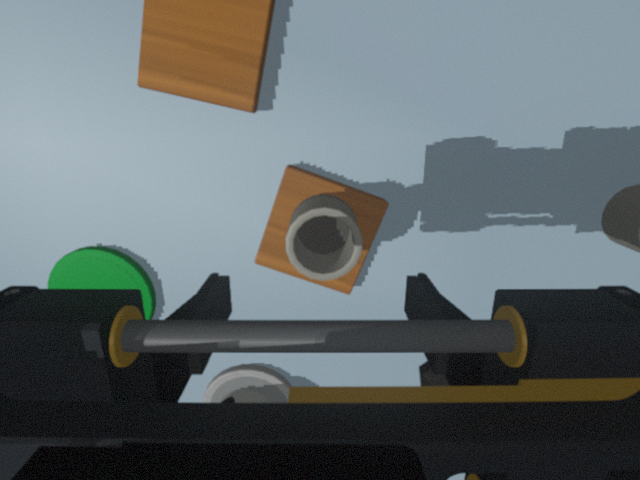

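The bowl is centred at (323,240) on the wooden block at (321,230), and the fingers straddle it. Descend and grip.

jog_arm(claw=[87,87,87,87,87], xyz=[[20,4,-4],[50,4,-4],[80,4,-4],[105,4,-4],[113,4,-4]], roll=[0,0,0,0,0])

```text
time: 15.3
position: [0.4502, -0.1428, -0.0109]
tool_rot: [0.003, 1.564, -0.008]
ft_force: [-0.3, -0.2, -0.2]
grip_width: 1.0
```

jog_arm(claw=[60,40,30,30,30], xyz=[[0,0,0],[0,0,0],[0,0,0],[0,0,0],[0,0,0]], roll=[0,0,0,0,0], force=30)

```text
time: 15.8
position: [0.451, -0.1433, -0.01]
tool_rot: [0.002, 1.562, -0.009]
ft_force: [0.0, -1.6, 1.4]
grip_width: 0.632
```

jog_arm(claw=[30,30,30], xyz=[[0,0,0],[0,0,0],[0,0,0]], roll=[0,0,0])

```text
time: 16.1
position: [0.4509, -0.1431, -0.01]
tool_rot: [0.002, 1.562, -0.009]
ft_force: [-0.2, 0.1, 0.4]
grip_width: 0.613
```

```bash
python3 - <<'E'
from h import *
C,im,d,s=snap("w12");tilt(s)
tops(C,d,dict(bowl=(.452,-.144,.066,.054)))
np.save("pics/w12.npy",d)
E
```

```text
t 16.1 pos [ 0.4509 -0.1431 -0.01  ] rv [ 0.002  1.562 -0.009] F [-0.2  0.1  0.4] grip 0.613
toolx [ 0.008 -0.004 -1.   ] yaw z_tool deg -0.4
bowl ell [ 460.6 -142.7   17.    87.8] circ [ 459.8 -143.1   67.9] rect [ 461.5 -143.2] [67.5 15.4] 90
```

jog_arm(claw=[30,30,30,30,30], xyz=[[-15,0,0],[-40,0,0],[-65,0,0],[-80,0,0],[-80,0,0]], roll=[0,0,0,0,0])

```text
time: 16.65
position: [0.452, -0.143, 0.0719]
tool_rot: [0.002, 1.558, -0.008]
ft_force: [0.4, 0.3, -1.7]
grip_width: 0.616
```

jog_arm(claw=[30,30,30,30,30], xyz=[[0,10,40],[0,20,80],[0,30,125],[0,40,170],[0,40,190]], roll=[0,0,0,0,0])

```text
time: 17.15
position: [0.6454, -0.1006, 0.0715]
tool_rot: [-0.001, 1.559, -0.004]
ft_force: [-0.0, 0.9, -2.1]
grip_width: 0.613
```

jog_arm(claw=[30,30], xyz=[[0,0,0],[0,0,0]], roll=[0,0])

```text
time: 17.35
position: [0.6438, -0.1001, 0.069]
tool_rot: [-0.001, 1.563, -0.004]
ft_force: [-0.4, 0.5, -1.8]
grip_width: 0.614
```

```bash
python3 - <<'E'
from h import *
C,im,d,s=snap("w13");tilt(s)
H,S,V=cv2.split(cv2.cvtColor(im,cv2.COLOR_BGR2HSV));m=((V<75)).astype(np.uint8);m[285:]=0
for c in cv2.findContours(cv2.morphologyEx(m,cv2.MORPH_OPEN,np.ones((5,5))),cv2.RETR_EXTERNAL,cv2.CHAIN_APPROX_NONE)[0]:
    if cv2.contourArea(c)>800:
        w=(onplane(C,c[:,0].astype(float),.012)[:,:2]*1000).astype(np.float32);h=cv2.convexHull(w)
        a=cv2.approxPolyDP(h,5,True)[:,0].round(1)
        print(c[:,0].mean(0).round(),"circ",cv2.minEnclosingCircle(w),"poly",a.tolist())
E
```

```text
t 17.35 pos [ 0.6438 -0.1001  0.069 ] rv [-1.000e-03  1.563e+00 -4.000e-03] F [-0.4  0.5 -1.8] grip 0.614
toolx [ 0.008 -0.003 -1.   ] yaw z_tool deg -0.08
[448. 203.] circ ((618.6517333984375, -7.851238250732422), 48.414039611816406) poly [[572.9000244140625, -18.299999237060547], [600.7999877929688, -52.79999923706055], [645.7000122070312, -46.0], [664.7999877929688, 1.2000000476837158], [636.5, 37.099998474121094], [589.5, 30.0]]
```

View pics/w13.png

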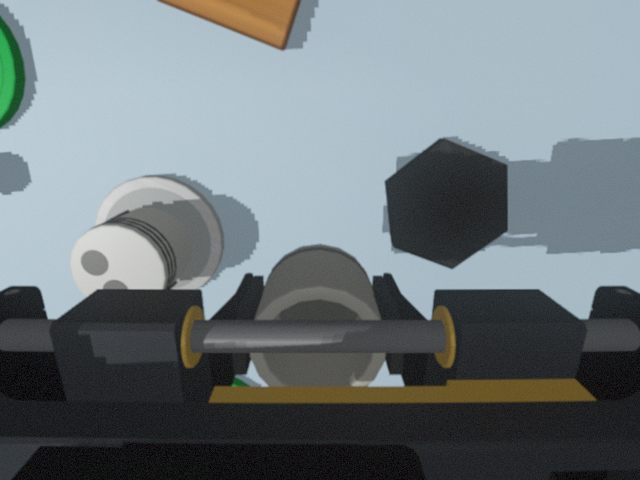

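The hex pad is fully visible at (448,203): 96.8 mm over the corners, centre (0.6185, -0.008). Move over it and lower.

jog_arm(claw=[30,30,30,30,30], xyz=[[0,40,-10],[0,80,-20],[0,92,-25],[0,92,-25],[0,92,-25]], roll=[0,0,0,0,0])

```text
time: 17.9
position: [0.6178, -0.0101, 0.0695]
tool_rot: [-0.0, 1.563, -0.005]
ft_force: [0.8, -0.3, -2.0]
grip_width: 0.615
```

jog_arm(claw=[30,30,30,30,30], xyz=[[25,0,0],[50,0,-1],[70,0,-1],[78,0,-1],[78,0,-1]], roll=[0,0,0,0,0])

```text
time: 18.4
position: [0.6165, -0.0125, -0.0095]
tool_rot: [0.001, 1.565, -0.008]
ft_force: [-0.3, 0.5, -2.0]
grip_width: 0.614
```

jog_arm(claw=[30,30], xyz=[[0,0,0],[0,0,0]], roll=[0,0])

```text
time: 18.6
position: [0.6174, -0.0134, -0.0082]
tool_rot: [0.001, 1.563, -0.009]
ft_force: [-0.2, 0.1, -1.6]
grip_width: 0.614
```

```bash
python3 - <<'E'
from h import *
s=get_state();print(s["position"],s["ft_force"].round(1));tilt(s);go([.6185,-.008,-.013])
E
```

```text
[ 0.61740898 -0.01344497 -0.00823431] [-0.2  0.1 -1.6]
toolx [ 0.008 -0.005 -1.   ] yaw z_tool deg -0.39
shift mm [4.7 5.5 1. ]
```

jog_arm(claw=[30,30,30,30], xyz=[[0,5,1],[3,5,1],[3,5,1],[3,5,1]], roll=[0,0,0,0])

```text
time: 19.0
position: [0.6184, -0.0083, -0.0113]
tool_rot: [0.001, 1.563, -0.009]
ft_force: [-0.7, 0.6, -1.3]
grip_width: 0.615
```

jog_arm(claw=[30,30,30], xyz=[[1,0,0],[2,0,0],[2,0,0]], roll=[0,0,0])

```text
time: 19.3
position: [0.6182, -0.0083, -0.0135]
tool_rot: [0.001, 1.563, -0.009]
ft_force: [0.2, 0.3, -1.5]
grip_width: 0.613
```

jog_arm(claw=[57,70,87,87,87], xyz=[[0,0,0],[0,0,0],[0,0,0],[0,0,0],[0,0,0]], roll=[0,0,0,0,0])

```text
time: 19.8
position: [0.6184, -0.0084, -0.0133]
tool_rot: [0.001, 1.563, -0.009]
ft_force: [-0.1, 0.0, -0.8]
grip_width: 0.933
```

jog_arm(claw=[87,87,87,87,87], xyz=[[-20,0,0],[-55,0,0],[-90,0,0],[-115,0,0],[-115,0,0]], roll=[0,0,0,0,0])

```text
time: 20.3
position: [0.6205, -0.008, 0.1062]
tool_rot: [0.002, 1.555, -0.008]
ft_force: [0.5, 0.7, 0.8]
grip_width: 1.001
```

```bash
python3 - <<'E'
from h import *
C,im,d,s=snap("w14");tilt(s)
tops(C,d,dict(bowl=(.618,-.008,.062,.054)))
H,S,V=cv2.split(cv2.cvtColor(im,cv2.COLOR_BGR2HSV));m=((V<75)).astype(np.uint8);m[285:]=0
c=max(cv2.findContours(cv2.morphologyEx(m,cv2.MORPH_OPEN,np.ones((5,5))),cv2.RETR_EXTERNAL,cv2.CHAIN_APPROX_NONE)[0],key=cv2.contourArea)
w=(onplane(C,c[:,0].astype(float),.012)[:,:2]*1000).astype(np.float32);print("hex circ",cv2.minEnclosingCircle(w),cv2.approxPolyDP(cv2.convexHull(w),5,True)[:,0].round(1).tolist())
E
```

```text
t 20.3 pos [ 0.6205 -0.008   0.1062] rv [ 0.002  1.555 -0.008] F [0.5 0.7 0.8] grip 1.001
toolx [ 0.016 -0.004 -1.   ] yaw z_tool deg -0.39
bowl ell [618.4  -8.8  52.9  54.3] circ [618.3  -8.8  54.5] rect [618.4  -8.8] [52.6 53.8] 90
hex circ ((617.9496459960938, -6.341474533081055), 46.85434341430664) [[601.5999755859375, -50.20000076293945], [637.0999755859375, -45.20000076293945], [643.7999877929688, 27.100000381469727], [635.7999877929688, 37.0], [588.9000244140625, 30.399999618530273], [571.7999877929688, -14.600000381469727]]
```

jog_arm(claw=[87,87,87,87,87], xyz=[[0,-45,5],[0,-90,15],[0,-135,25],[0,-175,30],[0,-211,30]], roll=[0,0,0,0,0])

```text
time: 20.85
position: [0.6468, -0.221, 0.103]
tool_rot: [0.002, 1.561, -0.009]
ft_force: [0.7, -0.9, -1.1]
grip_width: 0.996
```

jog_arm(claw=[87,87], xyz=[[0,0,0],[0,0,0]], roll=[0,0])

```text
time: 21.05
position: [0.6452, -0.2224, 0.101]
tool_rot: [0.005, 1.564, -0.012]
ft_force: [0.6, 0.5, 0.4]
grip_width: 1.002
```

```bash
python3 - <<'E'
from h import *
C,im,d,s=snap("w15");tilt(s)
tops(C,d,dict(piston=(.647,-.222,.060,.06)))
E
```

```text
t 21.05 pos [ 0.6452 -0.2224  0.101 ] rv [ 0.005  1.564 -0.012] F [0.6 0.5 0.4] grip 1.002
toolx [ 0.006 -0.004 -1.   ] yaw z_tool deg -0.61
piston ell [ 647.5 -224.6   59.    60.4] circ [ 647.5 -224.5   60.5] rect [ 647.6 -224.6] [58.1 59.5] 89
```

The bowl is centred on the pad to within about 1–2 mm. Now grip the piston.

jog_arm(claw=[87,87,87,87,87], xyz=[[20,-2,2],[50,-2,2],[80,-2,2],[105,-2,2],[114,-2,2]], roll=[0,0,0,0,0])

```text
time: 21.6
position: [0.647, -0.2185, -0.0165]
tool_rot: [0.004, 1.569, -0.004]
ft_force: [-1.3, 0.3, 0.2]
grip_width: 1.001
```

jog_arm(claw=[60,40,40,40,40], xyz=[[0,0,0],[0,0,0],[0,0,0],[0,0,0],[0,0,0]], roll=[0,0,0,0,0], force=30)

```text
time: 22.1
position: [0.648, -0.2195, -0.015]
tool_rot: [0.003, 1.566, -0.005]
ft_force: [0.4, -0.7, 1.5]
grip_width: 0.686
```

jog_arm(claw=[40,40,40], xyz=[[0,0,0],[0,0,0],[0,0,0]], roll=[0,0,0])

```text
time: 22.4
position: [0.6478, -0.2194, -0.0149]
tool_rot: [0.003, 1.567, -0.005]
ft_force: [-0.9, 0.5, 0.4]
grip_width: 0.682
```

jog_arm(claw=[40,40,40,40,40], xyz=[[-15,0,0],[-40,0,0],[-65,0,0],[-80,0,0],[-80,0,0]], roll=[0,0,0,0,0])

```text
time: 22.9
position: [0.6494, -0.22, 0.0683]
tool_rot: [0.002, 1.562, -0.005]
ft_force: [0.9, -0.0, -2.4]
grip_width: 0.685
```

```bash
python3 - <<'E'
from h import *
C,im,d,s=snap("w16");tilt(s)
go([.459,-.1475,s["position"][2]])
E
```

```text
t 22.9 pos [ 0.6494 -0.22    0.0683] rv [ 0.002  1.562 -0.005] F [ 0.9 -0.  -2.4] grip 0.685
toolx [ 0.009 -0.002 -1.   ] yaw z_tool deg -0.29
shift mm [  -3.3   71.  -189.6]
```

jog_arm(claw=[40,40,40,40,40], xyz=[[0,15,-40],[0,30,-80],[0,45,-120],[0,60,-160],[0,71,-190]], roll=[0,0,0,0,0])

```text
time: 23.45
position: [0.4545, -0.146, 0.0629]
tool_rot: [0.004, 1.569, -0.003]
ft_force: [0.1, 0.8, -2.1]
grip_width: 0.685
```

jog_arm(claw=[40,40,40], xyz=[[10,0,0],[30,0,0],[30,0,0]], roll=[0,0,0])

```text
time: 23.75
position: [0.452, -0.1453, 0.0301]
tool_rot: [0.004, 1.575, -0.003]
ft_force: [-0.8, 1.1, -2.5]
grip_width: 0.686
```

```bash
cat >> h.py <<'E'
def wood(C,im,z):
    H,S,V=cv2.split(cv2.cvtColor(im,cv2.COLOR_BGR2HSV));m=((H<25)&(S>90)&(V>40)).astype(np.uint8);m[286:]=0
    for c in cv2.findContours(m,cv2.RETR_EXTERNAL,cv2.CHAIN_APPROX_NONE)[0]:
        if cv2.contourArea(c)>500:
            w=(onplane(C,c[:,0].astype(float),z)[:,:2]*1000).astype(np.float32);print("wood",cv2.minAreaRect(w),cv2.approxPolyDP(cv2.convexHull(w),4,True)[:,0].round(1).tolist())
E
python3 - <<'E'
from h import *
C,im,d,s=snap("w17");tilt(s);wood(C,im,.016)
go([.459,-.1475,-.008])
E
```

```text
t 23.75 pos [ 0.452  -0.1453  0.0301] rv [ 0.004  1.575 -0.003] F [-0.8  1.1 -2.5] grip 0.686
toolx [-0.004  0.001 -1.   ] yaw z_tool deg -0.24
wood ((447.1988220214844, -143.77212524414062), (86.24083709716797, 63.49665451049805), 69.56710052490234) [[405.79998779296875, -174.0], [459.8999938964844, -193.89999389648438], [466.0, -184.1999969482422], [466.3999938964844, -107.5999984741211], [435.3999938964844, -93.80000305175781], [431.0, -97.0999984741211]]
wood ((326.6965637207031, -231.7866973876953), (89.59860229492188, 56.96326446533203), 76.7120590209961) [[307.70001220703125, -272.8999938964844], [344.29998779296875, -280.1000061035156], [363.5, -195.5], [309.20001220703125, -181.89999389648438]]
shift mm [39.3 -1.6  6.1]
```

jog_arm(claw=[40,40,40,40,40], xyz=[[5,-2,7],[20,-2,7],[34,-2,7],[34,-2,7],[34,-2,7]], roll=[0,0,0,0,0])

```text
time: 24.3
position: [0.4597, -0.1482, -0.0029]
tool_rot: [0.003, 1.574, -0.004]
ft_force: [-1.2, 0.3, -1.5]
grip_width: 0.685
```

```bash
python3 - <<'E'
from h import *
s=get_state();print(s["position"],s["ft_force"].round(1));tilt(s);go([.4593,-.1478,-.0085])
E
```

```text
[ 0.459703   -0.14820696 -0.00288472] [-1.2  0.3 -1.5]
toolx [-0.004 -0.001 -1.   ] yaw z_tool deg -0.28
shift mm [ 5.6  0.4 -0.4]
```

jog_arm(claw=[40,40,40,40], xyz=[[3,0,0],[5,0,0],[5,0,0],[5,0,0]], roll=[0,0,0,0])

```text
time: 24.7
position: [0.4598, -0.1482, -0.0077]
tool_rot: [0.003, 1.574, -0.004]
ft_force: [-0.8, 0.2, -2.2]
grip_width: 0.682
```

jog_arm(claw=[62,75,87,87,87], xyz=[[0,0,0],[0,0,0],[0,0,0],[0,0,0],[0,0,0]], roll=[0,0,0,0,0])

```text
time: 25.2
position: [0.4599, -0.1482, -0.0076]
tool_rot: [0.003, 1.574, -0.004]
ft_force: [-0.8, 1.1, -0.4]
grip_width: 0.96
```

jog_arm(claw=[87,87,87,87,87], xyz=[[-20,0,0],[-55,0,0],[-90,0,0],[-110,0,0],[-110,0,0]], roll=[0,0,0,0,0])

```text
time: 25.7
position: [0.4628, -0.1486, 0.1055]
tool_rot: [0.003, 1.567, -0.004]
ft_force: [0.1, 0.1, -0.6]
grip_width: 0.999
```

```bash
python3 - <<'E'
from h import *
C,im,d,s=snap("w18");tilt(s);wood(C,im,.016)
tops(C,d,dict(piston=(.459,-.148,.066,.06)))
go([.640,.245,s["position"][2]])
E
```

```text
t 25.7 pos [ 0.4628 -0.1486  0.1055] rv [ 0.003  1.567 -0.004] F [ 0.1  0.1 -0.6] grip 0.999
toolx [ 0.003 -0.    -1.   ] yaw z_tool deg -0.27
wood ((458.2982177734375, -147.90957641601562), (85.71723937988281, 86.17088317871094), 69.5976333618164) [[404.70001220703125, -172.6999969482422], [482.70001220703125, -202.6999969482422], [490.79998779296875, -183.6999969482422], [483.1000061035156, -112.0999984741211], [434.1000061035156, -94.4000015258789]]
wood ((320.8834228515625, -230.5420379638672), (88.25354766845703, 67.93183135986328), 76.71845245361328) [[296.70001220703125, -269.79998779296875], [343.29998779296875, -280.5], [362.20001220703125, -196.0], [297.8999938964844, -180.10000610351562]]
piston ell [ 459.3 -148.7   58.9   60.4] circ [ 459.3 -148.9   60.4] rect [ 459.1 -148.6] [58.6 59.1] 90
shift mm [ -1.8 394.1 176.7]
```

The piston is centred to within about 1 mm. Back to the gear.

jog_arm(claw=[87,87,87,87,87], xyz=[[0,40,18],[0,85,36],[0,130,54],[0,175,72],[0,220,90]], roll=[0,0,0,0,0])

```text
time: 26.25
position: [0.5518, 0.073, 0.1018]
tool_rot: [0.003, 1.573, -0.004]
ft_force: [1.1, -2.0, 0.2]
grip_width: 0.999
```

jog_arm(claw=[87,87,87,87,87], xyz=[[0,40,20],[0,85,40],[0,130,60],[0,170,84],[0,170,84]], roll=[0,0,0,0,0])

```text
time: 26.75
position: [0.6357, 0.2511, 0.0971]
tool_rot: [-0.003, 1.577, 0.004]
ft_force: [-0.6, 0.4, -0.4]
grip_width: 1.002
```

jog_arm(claw=[87,87], xyz=[[0,0,0],[0,0,0]], roll=[0,0])

```text
time: 26.95
position: [0.6341, 0.2508, 0.0947]
tool_rot: [-0.004, 1.58, 0.003]
ft_force: [-0.3, 0.8, -0.1]
grip_width: 0.999
```

```bash
python3 - <<'E'
from h import *
C,im,d,s=snap("w19");tilt(s)
tops(C,d,dict(gear=(.640,.247,.045,.052)))
E
```

```text
t 26.95 pos [0.6341 0.2508 0.0947] rv [-0.004  1.58   0.003] F [-0.3  0.8 -0.1] grip 0.999
toolx [-0.009 -0.001 -1.   ] yaw z_tool deg 0.27
gear ell [640.1 244.5  51.5  52.9] circ [640.  244.5  53.2] rect [639.6 244.7] [51.6 50.8] 0
```

jog_arm(claw=[87,87,87,87,87], xyz=[[20,-6,7],[50,-6,7],[80,-6,7],[102,-6,7],[112,-6,7]], roll=[0,0,0,0,0])

```text
time: 27.5
position: [0.6388, 0.2416, -0.0187]
tool_rot: [-0.003, 1.583, -0.001]
ft_force: [0.3, -0.2, 0.3]
grip_width: 0.995
```

jog_arm(claw=[60,40,30,30,30], xyz=[[0,0,0],[0,0,0],[0,0,0],[0,0,0],[0,0,0]], roll=[0,0,0,0,0], force=40)

```text
time: 28.0
position: [0.6396, 0.2428, -0.0175]
tool_rot: [-0.001, 1.581, 0.001]
ft_force: [0.1, 3.6, 0.3]
grip_width: 0.63
```

jog_arm(claw=[30,30,30], xyz=[[0,0,0],[0,0,0],[0,0,0]], roll=[0,0,0])

```text
time: 28.3
position: [0.6394, 0.2437, -0.0174]
tool_rot: [-0.001, 1.581, 0.002]
ft_force: [-0.5, 1.8, -0.4]
grip_width: 0.587
```

jog_arm(claw=[30,30,30,30,30], xyz=[[-15,0,0],[-40,0,0],[-65,0,0],[-90,0,0],[-90,0,0]], roll=[0,0,0,0,0])

```text
time: 28.8
position: [0.6432, 0.2433, 0.0771]
tool_rot: [0.001, 1.574, 0.003]
ft_force: [0.9, -0.5, -4.9]
grip_width: 0.589
```

```bash
python3 - <<'E'
from h import *
s=get_state();print(s["position"],s["ft_force"].round(1));tilt(s);go([.640,-.1,.08])
E
```

```text
[0.64320432 0.2433483  0.07711006] [ 0.9 -0.5 -4.9]
toolx [-0.003  0.003 -1.   ] yaw z_tool deg 0.07
shift mm [  -3.8 -343.3   -3.6]
```

jog_arm(claw=[30,30,30,30,30], xyz=[[0,-30,0],[0,-70,0],[0,-115,0],[0,-160,0],[0,-200,0]], roll=[0,0,0,0,0])

```text
time: 29.3
position: [0.6418, 0.0397, 0.0749]
tool_rot: [0.001, 1.577, 0.0]
ft_force: [1.7, -0.1, -5.4]
grip_width: 0.589
```

jog_arm(claw=[30,30,30,30,30], xyz=[[0,-45,0],[0,-90,0],[0,-125,0],[0,-140,0],[0,-140,0]], roll=[0,0,0,0,0])

```text
time: 29.8
position: [0.6399, -0.1051, 0.0737]
tool_rot: [0.004, 1.579, -0.007]
ft_force: [-0.7, -0.6, -5.3]
grip_width: 0.589
```

jog_arm(claw=[30,30], xyz=[[0,0,0],[0,0,0]], roll=[0,0])

```text
time: 30.0
position: [0.6393, -0.1034, 0.0726]
tool_rot: [0.003, 1.581, -0.005]
ft_force: [0.7, -0.6, -4.5]
grip_width: 0.592
```

```bash
cat >> h.py <<'E'
def dish(C,im):
    lab=cv2.cvtColor(im,cv2.COLOR_BGR2LAB).astype(int);g=cv2.GaussianBlur(im,(5,5),0)
    H,S,V=cv2.split(cv2.cvtColor(g,cv2.COLOR_BGR2HSV));m=((S<28)&(V>70)).astype(np.uint8);m[286:]=0
    for c in cv2.findContours(cv2.morphologyEx(m,cv2.MORPH_OPEN,np.ones((5,5))),cv2.RETR_EXTERNAL,cv2.CHAIN_APPROX_NONE)[0]:
        if cv2.contourArea(c)>700:
            w=(onplane(C,c[:,0].astype(float),.010)[:,:2]*1000).astype(np.float32);e=cv2.fitEllipse(cv2.convexHull(w))
            print("grey",c[:,0].mean(0).round(),"ell",np.round([*e[0],*e[1]],1),"circ",cv2.minEnclosingCircle(w))
E
python3 - <<'E'
from h import *
C,im,d,s=snap("w20");tilt(s);dish(C,im)
hsv=cv2.cvtColor(im,cv2.COLOR_BGR2HSV)
for u,v in [(150,215),(160,220),(60,280),(300,60),(250,250)]: print((u,v),hsv[v,u])
E
```

```text
t 30.0 pos [ 0.6393 -0.1034  0.0726] rv [ 0.003  1.581 -0.005] F [ 0.7 -0.6 -4.5] grip 0.592
toolx [-0.011 -0.001 -1.   ] yaw z_tool deg -0.28
grey [318. 270.] ell [ 679.3 -104.2   69.7   76.2] circ ((675.9623413085938, -104.29928588867188), 37.89117431640625)
grey [166. 240.] ell [ 644.2 -219.6   95.    97.7] circ ((644.0006713867188, -219.60958862304688), 48.96006393432617)
grey [468. 224.] ell [630.    8.3  66.2  83.3] circ ((628.82568359375, 7.898158073425293), 41.180259704589844)
(150, 215) [ 78   8 165]
(160, 220) [ 83   6 160]
(60, 280) [101  36 196]
(300, 60) [100  38 173]
(250, 250) [100  38 196]
```

The dish is at (0.644, -0.2196), measuring 95–98 mm across. Move over it and lower the gear.

jog_arm(claw=[30,30,30,30,30], xyz=[[0,-40,3],[0,-80,5],[0,-105,5],[0,-116,5],[0,-116,5]], roll=[0,0,0,0,0])

```text
time: 30.55
position: [0.6437, -0.2202, 0.0728]
tool_rot: [0.004, 1.581, -0.006]
ft_force: [0.6, 0.4, -5.5]
grip_width: 0.588
```

jog_arm(claw=[30,30,30,30,30], xyz=[[25,0,0],[50,0,0],[70,0,0],[78,0,0],[78,0,0]], roll=[0,0,0,0,0])

```text
time: 31.05
position: [0.6425, -0.2171, -0.0067]
tool_rot: [0.003, 1.584, -0.002]
ft_force: [0.2, -0.6, -5.4]
grip_width: 0.586
```

```bash
python3 - <<'E'
from h import *
s=get_state();print(s["position"],s["ft_force"].round(1));tilt(s);go([.6438,-.2196,-.0155])
E
```

```text
[ 0.64254314 -0.21710034 -0.00672245] [ 0.2 -0.6 -5.4]
toolx [-0.013  0.001 -1.   ] yaw z_tool deg -0.18
shift mm [ 8.8 -2.5  1.4]
```

jog_arm(claw=[30,30,30,30,30], xyz=[[2,-2,1],[6,-3,1],[8,-3,1],[8,-3,1],[8,-3,1]], roll=[0,0,0,0,0])

```text
time: 31.55
position: [0.6435, -0.2203, -0.0145]
tool_rot: [0.003, 1.583, -0.002]
ft_force: [-0.1, 0.3, -4.8]
grip_width: 0.585
```

jog_arm(claw=[30,30,30], xyz=[[1,0,0],[1,0,0],[1,0,0]], roll=[0,0,0])

```text
time: 31.85
position: [0.6435, -0.2203, -0.0154]
tool_rot: [0.003, 1.583, -0.002]
ft_force: [0.5, -0.1, -5.5]
grip_width: 0.593
```

jog_arm(claw=[30,55,70,87,87], xyz=[[0.7,0,0],[0.7,0,0],[0.7,0,0],[0.7,0,0],[0.7,0,0]], roll=[0,0,0,0,0])

```text
time: 32.35
position: [0.6442, -0.2207, -0.0153]
tool_rot: [0.003, 1.582, -0.003]
ft_force: [0.1, 0.0, -0.8]
grip_width: 0.817
```

jog_arm(claw=[87,87,87,87,87], xyz=[[0,0,0],[-25,0,0],[-60,0,0],[-95,0,0],[-120,0,0]], roll=[0,0,0,0,0])

```text
time: 32.85
position: [0.6464, -0.2212, 0.1076]
tool_rot: [0.002, 1.579, -0.003]
ft_force: [0.8, -0.3, -1.1]
grip_width: 1.0
```

jog_arm(claw=[87,87], xyz=[[0,0,0],[0,0,0]], roll=[0,0])

```text
time: 33.05
position: [0.6469, -0.2215, 0.1083]
tool_rot: [0.002, 1.577, -0.004]
ft_force: [-0.4, -0.5, -0.8]
grip_width: 1.001
```

```bash
python3 - <<'E'
from h import *
C,im,d,s=snap("w21");tilt(s);dish(C,im)
tops(C,d,dict(gear=(.644,-.22,.046,.052)))
go([.449,.1215,s["position"][2]])
E
```

```text
t 33.05 pos [ 0.6469 -0.2215  0.1083] rv [ 0.002  1.577 -0.004] F [-0.4 -0.5 -0.8] grip 1.001
toolx [-0.007 -0.001 -1.   ] yaw z_tool deg -0.22
grey [610. 207.] ell [629.8  34.7  62.   64.4] circ ((629.9901733398438, 34.37528610229492), 32.35073471069336)
grey [320. 221.] ell [ 644.3 -220.6   95.    95.4] circ ((644.3109130859375, -220.34786987304688), 47.8855094909668)
grey [ 48. 183.] ell [ 613.5 -458.4   53.9   59.7] circ ((612.5523681640625, -455.94476318359375), 30.500329971313477)
gear ell [ 644.2 -221.    51.4   52.7] circ [ 644.1 -221.1   52.7] rect [ 644.4 -221. ] [51.2 51.1] 45
shift mm [ 3.000e-01  3.417e+02 -1.983e+02]
```

The gear is on the dish within 1 mm. Now the cap.

jog_arm(claw=[87,87,87,87,87], xyz=[[0,36,-22],[0,76,-45],[0,116,-68],[0,156,-90],[0,196,-112]], roll=[0,0,0,0,0])

```text
time: 33.6
position: [0.5322, -0.0229, 0.1058]
tool_rot: [0.002, 1.583, -0.003]
ft_force: [0.3, 0.8, 1.0]
grip_width: 1.0
```

jog_arm(claw=[87,87,87,87,87], xyz=[[0,40,-22],[0,80,-45],[0,120,-68],[0,146,-84],[0,146,-84]], roll=[0,0,0,0,0])

```text
time: 34.1
position: [0.4449, 0.1277, 0.105]
tool_rot: [-0.004, 1.587, 0.004]
ft_force: [-0.1, -0.3, 0.1]
grip_width: 0.996
```

jog_arm(claw=[87,87], xyz=[[0,0,0],[0,0,0]], roll=[0,0])

```text
time: 34.3
position: [0.4443, 0.127, 0.1039]
tool_rot: [-0.004, 1.589, 0.002]
ft_force: [0.6, -0.9, 0.2]
grip_width: 1.0
```

```bash
python3 - <<'E'
from h import *
C,im,d,s=snap("w22");tilt(s)
tops(C,d,dict(cap=(.449,.1215,.040,.054)))
E
```

```text
t 34.3 pos [0.4443 0.127  0.1039] rv [-0.004  1.589  0.002] F [ 0.6 -0.9  0.2] grip 1.0
toolx [-0.018 -0.001 -1.   ] yaw z_tool deg 0.24
cap ell [448.2 122.3  52.8  54.1] circ [448.2 122.4  54.3] rect [448.3 122.4] [53.9 52.5] 0
```

jog_arm(claw=[87,87,87,87,87], xyz=[[25,-5,6],[60,-5,6],[90,-5,6],[115,-5,6],[127,-5,6]], roll=[0,0,0,0,0])

```text
time: 34.85
position: [0.4473, 0.1193, -0.0252]
tool_rot: [-0.004, 1.592, -0.002]
ft_force: [-0.1, 0.4, -0.3]
grip_width: 0.997
```

jog_arm(claw=[87,87], xyz=[[0,0,0],[0,0,0]], roll=[0,0])

```text
time: 35.05
position: [0.4478, 0.1186, -0.025]
tool_rot: [-0.003, 1.592, -0.004]
ft_force: [-0.7, 0.2, 0.7]
grip_width: 1.002
```

```bash
python3 - <<'E'
from h import *
s=get_state();print(s["position"],s["ft_force"].round(1));tilt(s);go([.4482,.1223,-.025])
E
```

```text
[ 0.44782819  0.11860628 -0.02495005] [-0.7  0.2  0.7]
toolx [-0.021 -0.004 -1.   ] yaw z_tool deg -0.03
shift mm [0.  3.7 0.4]
```

jog_arm(claw=[70,50,30,30,30], xyz=[[0,4,0],[0,4,0],[0,4,0],[0,4,0],[0,4,0]], roll=[0,0,0,0,0], force=25)

```text
time: 35.55
position: [0.448, 0.1227, -0.0247]
tool_rot: [-0.003, 1.591, -0.003]
ft_force: [-0.3, -0.5, -0.2]
grip_width: 0.631
```

jog_arm(claw=[30,30,30], xyz=[[0,0,0],[0,0,0],[0,0,0]], roll=[0,0,0])

```text
time: 35.85
position: [0.4478, 0.1227, -0.0247]
tool_rot: [-0.003, 1.592, -0.003]
ft_force: [-0.8, 0.0, 0.8]
grip_width: 0.615
```

```bash
python3 - <<'E'
from h import *
s=get_state();print(s["position"],s["ft_force"].round(1),s["grip_width"]);tilt(s);go([.62,.09,.1])
E
```

```text
[ 0.44784723  0.12270156 -0.02472299] [-0.8  0.   0.8] 0.6153522082372598
toolx [-0.021 -0.004 -1.   ] yaw z_tool deg -0.02
shift mm [-128.1  -33.1  169.5]
```

jog_arm(claw=[30,30,30,30,30], xyz=[[-15,0,0],[-45,0,0],[-80,0,0],[-115,0,0],[-125,0,0]], roll=[0,0,0,0,0])

```text
time: 36.35
position: [0.4528, 0.1239, 0.1038]
tool_rot: [-0.001, 1.586, -0.001]
ft_force: [0.7, 0.2, -1.1]
grip_width: 0.614
```

jog_arm(claw=[30,30,30,30,30], xyz=[[0,-6,40],[0,-13,80],[0,-20,125],[0,-26,165],[0,-26,172]], roll=[0,0,0,0,0])

```text
time: 36.85
position: [0.6277, 0.0955, 0.0989]
tool_rot: [-0.001, 1.586, -0.006]
ft_force: [-0.3, -0.6, -2.0]
grip_width: 0.616
```

jog_arm(claw=[30,30], xyz=[[0,0,0],[0,0,0]], roll=[0,0])

```text
time: 37.05
position: [0.6262, 0.0954, 0.0975]
tool_rot: [-0.002, 1.589, -0.006]
ft_force: [-0.2, 0.4, -1.3]
grip_width: 0.615
```

```bash
python3 - <<'E'
from h import *
C,im,d,s=snap("w23");tilt(s)
tops(C,d,dict(bowl=(.618,-.008,.062,.054)))
tops(C,d,dict(cap=(s["position"][0],s["position"][1],s["position"][2]+.065,.054)),.006)
go([.6184,-.0085,s["position"][2]])
E
```

```text
t 37.05 pos [0.6262 0.0954 0.0975] rv [-0.002  1.589 -0.006] F [-0.2  0.4 -1.3] grip 0.615
toolx [-0.018 -0.005 -1.   ] yaw z_tool deg -0.18
bowl ell [618.6  -7.3  52.9  56.1] circ [618.2  -7.2  56.1] rect [618.9  -7. ] [52.8 55.1] 19
cap ell [613.8  94.6  29.1  77.7] circ [619.   95.2  80.3] rect [610.7  95.2] [23.7 80.3] 0
shift mm [   1.2 -104.3   -7.4]
```

jog_arm(claw=[30,30,30,30,30], xyz=[[0,-35,-4],[0,-75,-8],[0,-104,-8],[0,-104,-8],[0,-104,-8]], roll=[0,0,0,0,0])

```text
time: 37.6
position: [0.6169, -0.0081, 0.0992]
tool_rot: [0.001, 1.588, -0.005]
ft_force: [-0.0, 0.9, -1.5]
grip_width: 0.617
```

jog_arm(claw=[30,30,30,30,30], xyz=[[15,0,0],[35,0,1],[48,0,1],[52,0,1],[52,0,1]], roll=[0,0,0,0,0])

```text
time: 38.1
position: [0.6162, -0.0075, 0.0461]
tool_rot: [-0.0, 1.59, -0.005]
ft_force: [0.3, 0.2, -1.3]
grip_width: 0.613
```

```bash
python3 - <<'E'
from h import *
C,im,d,s=snap("w24");tilt(s);go([.618,-.0085,.0378])
E
```

```text
t 38.1 pos [ 0.6162 -0.0075  0.0461] rv [-0.     1.59  -0.005] F [ 0.3  0.2 -1.3] grip 0.613
toolx [-0.019 -0.003 -1.   ] yaw z_tool deg -0.16
shift mm [ 9.2 -0.7  1.3]
```

View pics/w24.png

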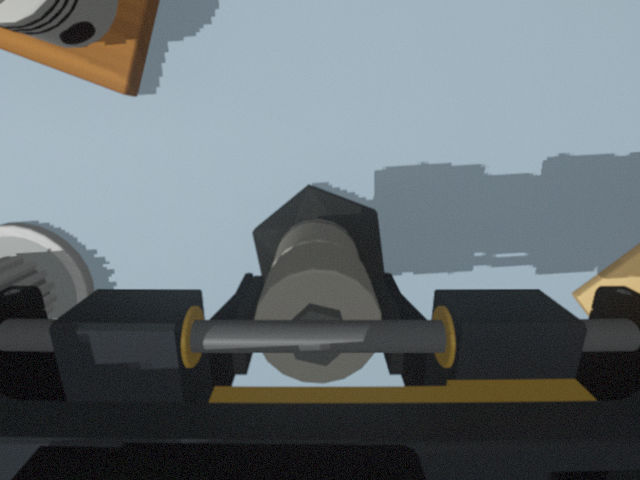

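The cap, at (318,320), lines up above the bowl, whose top shows at (316,240). Final lowering.

jog_arm(claw=[30,30,30,30,30], xyz=[[1,-1,1.5],[4,-1,1.5],[7,-1,1.5],[7,-1,1.5],[7,-1,1.5]], roll=[0,0,0,0,0])

```text
time: 38.65
position: [0.6182, -0.0088, 0.04]
tool_rot: [0.0, 1.589, -0.005]
ft_force: [0.4, -0.0, -1.1]
grip_width: 0.616
```

jog_arm(claw=[30,30,30], xyz=[[1,0,0],[1,0,0],[1,0,0]], roll=[0,0,0])

```text
time: 38.95
position: [0.6182, -0.0089, 0.039]
tool_rot: [0.0, 1.589, -0.005]
ft_force: [0.6, -0.0, -1.0]
grip_width: 0.617
```

jog_arm(claw=[30,30,30], xyz=[[0.6,0,0],[1.2,0,0],[1.2,0,0]], roll=[0,0,0])

```text
time: 39.25
position: [0.6181, -0.0088, 0.0377]
tool_rot: [0.0, 1.589, -0.005]
ft_force: [0.2, -0.2, -0.5]
grip_width: 0.614
```

jog_arm(claw=[30,30], xyz=[[0.6,0,0],[0.6,0,0]], roll=[0,0])

```text
time: 39.45
position: [0.6182, -0.0089, 0.0373]
tool_rot: [0.0, 1.588, -0.005]
ft_force: [-0.9, -0.5, 0.8]
grip_width: 0.612
```

Contact: the weight has come off the wrist. Release slowly and retreat.

jog_arm(claw=[54,58,64,72,87], xyz=[[0,0,0],[0,0,0],[0,0,0],[0,0,0],[0,0,0]], roll=[0,0,0,0,0])

```text
time: 39.95
position: [0.6183, -0.0088, 0.0374]
tool_rot: [0.0, 1.588, -0.005]
ft_force: [0.0, -0.5, 0.5]
grip_width: 0.835
```

jog_arm(claw=[87,87,87,87,87], xyz=[[0,0,0],[0,0,0],[-20,0,0],[-50,0,0],[-85,0,0]], roll=[0,0,0,0,0])

```text
time: 40.45
position: [0.6188, -0.0087, 0.1222]
tool_rot: [0.0, 1.591, -0.005]
ft_force: [-0.2, -0.5, 0.4]
grip_width: 0.999
```

jog_arm(claw=[87,87,87,87,87], xyz=[[-40,0,0],[-80,0,0],[-120,0,-20],[-150,0,-50],[-150,0,-50]], roll=[0,0,0,0,0])

```text
time: 40.95
position: [0.5722, -0.0088, 0.2792]
tool_rot: [0.003, 1.583, -0.004]
ft_force: [0.0, 0.3, 0.8]
grip_width: 1.003
```

```bash
python3 - <<'E'
from h import *
C,im,d,s=snap("w25");tilt(s)
tops(C,d,dict(cap=(.618,-.008,.102,.054),piston=(.459,-.148,.066,.06),gear=(.644,-.22,.046,.052)))
ims,_=get_image("scene");t,dt=get_image("top");print("top view:")
tops(cam("top"),dt,dict(cap=(.62,-.005,.102,.054),piston=(.46,-.145,.066,.06),gear=(.647,-.217,.046,.052)),.01)
out=np.vstack([cv2.resize(ims[130:330,150:470,::-1],(480,300)),cv2.resize(t[140:340,190:510,::-1],(480,300))])
cv2.imwrite("pics/final.png",out)
E
```

```text
t 40.95 pos [ 0.5722 -0.0088  0.2792] rv [ 0.003  1.583 -0.004] F [0.  0.3 0.8] grip 1.003
toolx [-0.012 -0.001 -1.   ] yaw z_tool deg -0.23
cap ell [618.   -9.5  53.   54.5] circ [617.9  -9.8  54.8] rect [617.8  -9.6] [53.5 53. ] 28
piston ell [ 461.2 -147.1   59.2   61.5] circ [ 460.6 -147.1   61.9] rect [ 461.7 -147.2] [61.4 58.1] 89
gear ell [ 643.5 -219.2   51.4   53.6] circ [ 642.7 -219.5   54.5] rect [ 643.5 -219.3] [51.2 51.3] 82
top view:
cap none
piston ell [ 461.7 -142.6   58.    60.6] circ [ 461.9 -142.6   60.9] rect [ 461.6 -142.2] [55.6 58.7] 89
gear ell [ 646.7 -214.8   48.4   48.9] circ [ 646.5 -214.2   50.3] rect [ 645.8 -214.5] [47.1 45.3] 89
```

View pics/final.png

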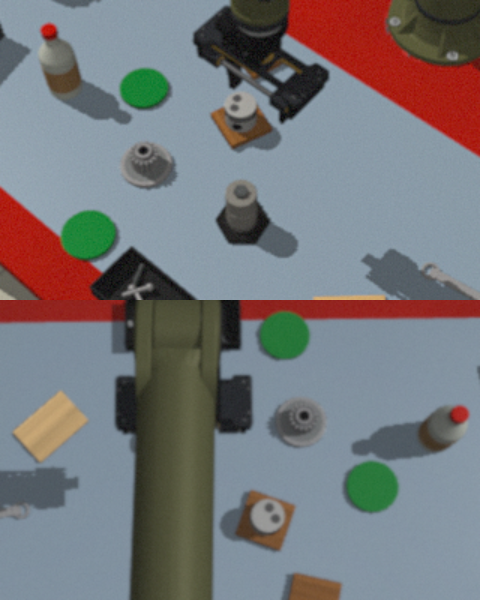

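The final pictures show the gear on the steel dish, the piston on the block, the bowl with its cap on the hex pad, the board empty, and the bottle and wrench in place. Handing in.

```bash
python3 -c "
from bench import *
print(order.close_job())"
```

```text
the job is handed in; nothing more can be done
None
```

The job is handed in at about 41 s of the 123 s allowed. The gear is on the round dish, the piston on the square block, and the bowl on the hexagonal pad with its cap on, rim on rim. I parked the gear on the plywood board, then moved the bowl, the piston, the gear and lastly the cap. The wrench and the oil bottle were never touched.

**Last checks (wrist camera):**

| Part | Offset from target |
|---|---|
| Gear | about 1 mm from dish centre |
| Piston | about 1 mm from block centre when set down; about 2.5 mm in the farther final view |
| Bowl | about 1–2 mm from pad centre |
| Cap | about 1 mm from the bowl axis, top at the expected height |

**What went wrong or disagreed:**
- **Missed grips on the gear:** the first two tries closed above its teeth because the real fingertips end about 33 mm short of the stated TCP. A further closing pinched the collar and nudged the gear about 5 mm on its pad. I corrected for the offset after that.
- **Top camera:** it reads about 3–6 mm off the wrist camera throughout, so I judged centring by the wrist views. In the last top picture the arm hid the cap, so that view could not confirm it.

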